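# Load a sample chest through its stayed lid

## Task

Put the sample pot away in the grey chest: raise the lid by its bar handle until the folding stay goes straight and snaps past it, locked, so that the lid stands with your hand off it, and stand the pot upright on the chest's floor. Then unlock the stay by pushing its knob back through the straight position, and bring the lid down by its handle until it is fully shut. Feel for the end of the stay and never strain it so that its clamp slips in the slot, neither by pulling on nor by forcing the lid down while it is locked; do not let the lid drop nor the pot fall, and leave the beaker, the flask and the tub where they are.

Things in the scene. Friction and masses are not known exactly. Their poses are not given: they have to be found in the camera images.
- chest: Grey steel sample chest, fixed to the worktop, 170 (x) x 250 (y) x 78 mm high without lid, walls and floor 6 mm, open inside 158 x 238 mm. Origin: centre of its underside. Its x axis points from the handle side (towards the robot) to the hinge side, y along the hinge to the flank that carries the stay, z up. Its position and yaw vary.
- chest_floor (a point): Centre of the chest's inner floor, 8 mm above the worktop (up to 2 mm of soft liner is look only: the solid floor lies at 6 mm).
- lid_hinge (a point): Middle of the lid's hinge axis, at (85, 0, 85) mm in the chest's frame; the axis runs along the chest's y.
- lid (a joint): Lid angle, rad: 0 shut, grows as it opens, 1.57 upright. Plate 176 x 250 x 10 mm, 0.6 kg +-12 %, hinge friction 0.25 N m: unlocked, it stands by itself above about 1.1 rad but falls and slams from lower. The stay stops and locks it somewhere from 1.26 to 1.53, different each time and not to be known beforehand: feel for it; at the taut stop force rises steeply. Opening takes about 4 N at the handle.
- lid_handle (a point): Centre of the lid's bar handle: round steel bar 10 mm thick, 100 mm long, parallel to the hinge and 212 mm from it in the lid's mid-plane, 31 mm clear of the lid's free edge on two 10 mm arms at its ends (90 mm free between them). 85 mm above the worktop with the lid shut. Can be pinched from above at every lid angle, the bar turning between the pads.
- stay_knee (a joint): Knee angle of the folding stay, rad: near 0 folded (lid shut), 2.72 with both arms in line (dead centre), 2.84 locked on its stop just past straight. A light spring urges it to locked: once the lid is pulled taut, it snaps past when the handle is eased or let go. Pushed back to less than about 2.3 it stays unlocked; nearer 2.72 it may snap back.
- knee_knob (a point): Middle of the knob on the stay's knee: horizontal black cylinder 14 mm thick, 76 mm long, 18 mm end collar, parallel to the hinge, sticking out of the chest's +y flank; this point is 60 mm outside the flank. Locked, it is 60 to 85 mm ahead of the hinge and 110 to 140 mm high; to unlock, push it with 2 to 6 N towards the hinge side and about 35 degrees downward, some 30 mm, gradually steeper.
- stay_clamp (a joint): Slip of the clamped screw that holds the stay's upper end in a slot on the lid's side, m: 0 at the start. It slips, and stays slipped, if the lid is pulled against the taut stay with more than about 8 N at the handle beyond the force that lifts it, or pushed down against the locked stay with much force. More than 0.002 either way is damage.
- pot_center (a point): Centre (half-way up) of the sample pot: a squat round screw-capped jar, 48 mm in diameter, 56 mm high, standing on the worktop to the right of the chest. z points up along its axis.
- sample_pot: The same pot; origin at the centre of its underside; about 0.06 kg (0.05 to 0.08).
- beaker: Bystander: glass beaker 53 mm wide, 68 mm high, origin under its centre. Leave it alone.
- tub: Bystander: round tub with a screw cap, 68 mm wide, 82 mm high, origin under its centre. Leave it alone.
- flask: Bystander: conical flask 62 mm wide, 102 mm high, origin under its centre. Leave it alone.
Things that resemble listed ones, but are neither listed nor needed, are in the scene too. Of the things like the sample_pot, leave any that is black or purple; of the rest the larger one is meant.

How it is judged:
On the way, in this order (a step that is already met when the one before it is completed fails the run):
1. the lid is up, its stay locked past straight, and the fingers are off the lid (value of joint stay_knee above 2.77 rad and value of joint lid above 1.1 rad and contact force between the fingers and lid below 0.3 N), for 0.3 s.
2. with the stay still locked, the pot stands upright and released on the chest's floor (value of joint stay_knee above 2.77 rad and x of pot_center in the frame of chest between -0.08 and 0.08 m and y of pot_center in the frame of chest between -0.12 and 0.12 m and z of pot_center in the frame of chest between 0.025 and 0.045 m and angle between pot_center's own z axis and vertical below 0.15 rad and contact force between the fingers and sample_pot below 0.2 N), for 0.3 s.
3. the stay is broken well back through straight while the lid is still up (value of joint stay_knee below 2.5 rad and value of joint lid above 0.8 rad), for 0.1 s.
At the end, for the whole second after the job is handed in: The lid is shut (within 0.03 rad) and the pot stands upright (within 0.15 rad), released, on the floor inside the chest (value of joint lid below 0.03 rad and x of pot_center in the frame of chest between -0.08 and 0.08 m and y of pot_center in the frame of chest between -0.12 and 0.12 m and z of pot_center in the frame of chest between 0.025 and 0.045 m and angle between pot_center's own z axis and vertical below 0.15 rad and contact force between the fingers and sample_pot below 0.2 N); the robot touches nothing.
It fails at once if the lid is dropped or slammed (falls faster than 2.5 rad/s) (velocity of joint lid below -2.5 rad/s).
It fails at once if the stay is strained: its clamp slips more than 2 mm in its slot (value of joint stay_clamp above 0.002 m or value of joint stay_clamp below -0.002 m).
It fails at once if the pot is let fall (free in the air more than about 25 mm above the worktop or the chest floor) (contact force between anything else and sample_pot below 0.02 N and height (world z) of pot_center above 0.056 m).
It fails at once if the beaker, the tub or the flask is displaced by more than 30 mm or tipped (distance of any of beaker, tub, flask from where it was at the start of the episode above 0.03 m or angle between any of beaker, tub, flask's own z axis and vertical above 0.4 rad).
It also fails if it takes over 72 s, if anything falls off the work surface, if the arm or the gripper's body presses on something with over 40 N, if the wrist force passes 120 N, or if a joint passes its speed limit or range.

## Robot

A 6-joint arm with a two-finger parallel gripper is mounted at the origin on a cart in front of the work surface, level with it; the furniture and walls round the work are solid. World frame = base frame: x ahead of the robot, y to its left, z up, the work surface at z = 0. Lengths are in m, angles in rad, forces in N, time in s.
With the tool pointing down it reaches from about 0.35 to 0.85 m from the base axis. Payload 8.1 kg.
Tool frame: the origin (TCP) lies at the very end of the fingers, on their centre line; the grasp point (between the pads) lies 19 mm behind it; z points along the fingers, y is the direction in which the jaws open and shut (so a half turn about z gives the same grasp; the last joint's range is limited). The gripper opens to 93 mm and grips with 3 to 60 N. Pads are 15 mm wide; open, the fingers measure 128 mm over their backs; the gripper's body (75 mm by 188 mm) begins 65 mm behind the grasp point.
Start: joints at [1.062, 0.13, 1.488, -0, 1.523, -0.085], TCP at [0.247, 0.547, 0.219] pointing down, gripper open.
Joint ranges: [-2.96, 2.96], [-0.89, 2.26], [0.02, 2.5], [-1.34, 4.48], [0, 2.73], [-2.66, 2.66]. Speed limits (rad/s): [2.39, 2.39, 2.79, 3.14, 3.14, 3.14].

## Interface

Orientations are given as a rotation vector (axis times angle).
In Python, from plant import robot gives the robot as it stands.
- The arm moves only by the tool jog_arm, never from a script. Its argument "commands" is a list of rows, each a list of 3 entries, a list of its own where there are three numbers: the shift along the world's x, y, z scaled (see below), then the turn, a rotation vector about the world's x, y, z scaled (see below), then the closure, from -1 (fully open) to 1 (shut), so that 0 is half open. In form: [[[tx, ty, tz], [ax, ay, az], hand], ...]. A call has 1 to 10 rows; each row is the pose to reach, as a shift and turn from the pose measured when the call began, turning the shorter way round; what a row does not reach only later rows make up. The controller multiplies each number of a shift by 0.6 m and each number of a turn by 2 pi rad. A row lasts 1/8 s, in which the tool goes at most 62.5 mm and 10.7 degrees, less where a joint would pass 70% of its speed; a pose out of reach is approached as far as the arm can. A call with a number of a shift or a turn outside -1 to 1 is refused whole. A call with a gripper value outside its range is refused whole. The fingers move at their own pace and stop on an object; "newtons" is the grip in N (left out, the last holds). Time passes only in rows, so rows that repeat a pose let the fingers close. It gives the time, the measured TCP pose, the force and the opening at its end, in the units of the state.
- robot.read_state(): the state, without advancing time (a new reading comes with each control period).
- robot.read_camera(name): name is "side" or "top" or "wrist"; returns a dict with "pixels" (384x512x3 uint8, red, green, blue), "fovy" (degrees; the focal length in pixels is half the picture's height over the tangent of half this angle, whatever the lens; pixels are square), "cx", "cy" (the principal point, pixels), "rvec" (rotation vector, rad) and "tvec" (3), from world to camera coordinates, as OpenCV has them; the wrist camera has in their place "tool_from_camera" (4x4, takes a point from camera to tool coordinates, whose origin is the TCP and whose axes are the flange's). Camera axes: x right, y down, z forward; pixel columns grow to the right and rows downward; lengths in m; the calibration is good to about 2 mm. The wrist camera is an equidistant fisheye: a pixel r from the principal point sees the ray r / f radians off the axis. A picture is of the moment at which its call begins: read the wrist's pose just before it. There is no depth.
- robot.close_job(): hands the job in, once; it reports no verdict.
Trained networks look in the newest picture that a camera, given by its name, has taken for a name from the list of things; names that differ only in an ending like _2 or _b are one class to them, and where a whole thing is asked for, a point or a joint stands for the part that bears it (a point fixed in the world has none). Each returns a list of dicts, best first, with "p" (0 to 1); they miss things now and then, are a little off and sometimes report something else, mostly with a low value. They report only what shows in the picture. A call takes as long as a camera call. They do not tell look-alikes from the thing itself.
- robot.trace(camera, name): "pixels" (384x512 bool, what is visible of it) and "uv" ([column, row] in pixels, amid what is visible of it).
The state is a dict: "t": time; "q": joint angles; "dq": joint speeds; "joint_torque": joint torques, N m; "tool_pos": TCP position; "orientation": TCP orientation; "force": force on the tool from outside, world axes, zero at the start; "wrist_torque": the same for the moment, N m; "opening": finger opening in m.
Only numpy, scipy, OpenCV 4.12 (cv2) and the standard library are available. Lean on these libraries where they do the work, as an engineer would, in place of code of your own. Each camera call takes 0.05 s, during which the arm holds its last target.

## Working session

There is one attempt and no reset: what is moved stays moved. The work goes in short steps, Python scripts to look and compute and a tool call to move; the robot and the scene stay as the last step left them, time stands still between calls to the robot, and variables do not carry over. Pictures are saved under pics/ and viewed, and the job is handed in when it is done.

Besides the shell and the picture viewer there is one more tool, called as name(argument=value, ...), one argument or row to a line, values as JSON. jog_arm: Moves the arm, as the interface text tells. Shifts and turns lie within -1 to 1; 1 stands for 0.6 m of shift or 2 pi rad of turn. Its arguments: {"type":"object","properties":{"commands":{"type":"array"},"newtons":{"type":"number"}},"required":["commands"]}

```bash
mkdir -p pics; ls
cat > h.py <<'E'
import numpy as np, cv2, json
from plant import robot
from scipy.spatial.transform import Rotation as R
def shot(cam,fn=None):
    c=robot.read_camera(cam)
    if fn: cv2.imwrite('pics/'+fn,c['pixels'][:,:,::-1])
    return c
def f(c): return 192/np.tan(np.radians(c['fovy'])/2)
def ray(c,uv):
    Rm=cv2.Rodrigues(np.array(c['rvec'],float))[0]; t=np.array(c['tvec'],float)
    d=np.array([(uv[0]-c['cx'])/f(c),(uv[1]-c['cy'])/f(c),1])
    return -Rm.T@t, Rm.T@d
def at_z(c,uv,z):
    o,d=ray(c,uv); return o+d*(z-o[2])/d[2]
def proj(c,p):
    Rm=cv2.Rodrigues(np.array(c['rvec'],float))[0]; q=Rm@np.array(p)+np.array(c['tvec'])
    return [f(c)*q[0]/q[2]+c['cx'],f(c)*q[1]/q[2]+c['cy']]
def tri(c1,u1,c2,u2):
    o1,d1=ray(c1,u1);o2,d2=ray(c2,u2)
    d1=d1/np.linalg.norm(d1);d2=d2/np.linalg.norm(d2)
    A=np.stack([d1,-d2],1);s=np.linalg.lstsq(A,o2-o1,rcond=None)[0]
    a,b=o1+s[0]*d1,o2+s[1]*d2
    return (a+b)/2,np.linalg.norm(a-b)
def st():
    s=robot.read_state();print('t',round(s['t'],3),'p',np.round(s['tool_pos'],4),'o',np.round(s['orientation'],4),'F',np.round(s['force'],2),'op',round(s['opening'],4),'q',np.round(s['q'],3));return s
E
python3 - <<'E'
from h import *
st()
a=shot('top','top0.png');b=shot('side','side0.png')
for n,c in(('top',a),('side',b)):
    print(n,c['fovy'],c['cx'],c['cy'],ray(c,(c['cx'],c['cy'])))
    for k in ['chest','lid','lid_handle','knee_knob','sample_pot','beaker','tub','flask']:
        for r in robot.trace(n,k): print(k,round(r['p'],2),np.round(r['uv'],1),r['pixels'].sum(), np.round(at_z(c,r['uv'],0.05)[:2],3))
E
```

```text
pics
t 0.0 p [0.2465 0.5464 0.2176] o [-6.6060e-01 -3.0709e+00  2.7000e-03] F [-0.03  0.01 -0.3 ] op 0.0932 q [ 1.062  0.131  1.489 -0.     1.523 -0.085]
top 54.06559092703229 255.8783345526787 191.72697366443072 (array([0.53923788, 0.0689931 , 1.36844662]), array([ 0.07334668, -0.00575377, -0.99728991]))
chest 0.9 [267.6 206.7] 4247 [0.583 0.021]
lid 0.72 [267.4 210.2] 4020 [0.571 0.022]
lid 0.62 [266.7 208.8] 4342 [0.576 0.025]
knee_knob 0.61 [217.3 202.2] 98 [0.602 0.197]
knee_knob 0.56 [344.6 216.2] 154 [ 0.544 -0.247]
sample_pot 0.61 [343.1 239.1] 85 [ 0.465 -0.239]
sample_pot 0.53 [320.6 242.9] 83 [ 0.453 -0.16 ]
sample_pot 0.51 [322.7 190.1] 140 [ 0.637 -0.174]
sample_pot 0.5 [344.2 214.7] 152 [ 0.55  -0.246]
sample_pot 0.23 [267.8 208.7] 4196 [0.576 0.021]
beaker 0.76 [355.4 187.2] 238 [ 0.645 -0.289]
beaker 0.62 [156.2 220.9] 395 [0.541 0.411]
tub 0.88 [156.3 219.9] 400 [0.544 0.411]
flask 0.73 [306.1 149.1] 218 [ 0.784 -0.12 ]
side 55.909375367841065 255.99094276422207 194.36989479060432 (array([ 0.49992385, -0.66785136,  0.73669918]), array([ 0.10195475,  0.75430482, -0.64855953]))
chest 0.94 [248.7 228.5] 6594 [ 0.572 -0.005]
lid 0.83 [245.7 218.6] 4975 [0.568 0.033]
lid_handle 0.79 [249.3 221.4] 4856 [0.576 0.021]
knee_knob 0.15 [247.1 228.2] 6633 [ 0.568 -0.003]
sample_pot 0.78 [210.  326.2] 281 [ 0.464 -0.272]
sample_pot 0.75 [287.  288.2] 517 [ 0.638 -0.199]
sample_pot 0.6 [249.4 320.4] 593 [ 0.545 -0.268]
sample_pot 0.55 [202.8 293. ] 338 [ 0.45  -0.191]
sample_pot 0.5 [250.9 227.8] 6372 [ 0.578 -0.003]
beaker 0.94 [300.6 331.9] 786 [ 0.646 -0.305]
beaker 0.42 [250.1 227.9] 6586 [ 0.576 -0.003]
tub 0.61 [226.  148.9] 488 [0.535 0.38 ]
tub 0.27 [250.9 229.7] 6596 [ 0.577 -0.01 ]
flask 0.61 [343.4 261.9] 655 [ 0.787 -0.14 ]
```

Run:
```python
import cv2
a=cv2.imread('pics/top0.png');b=cv2.imread('pics/side0.png')
cv2.imwrite('pics/t1.png',cv2.resize(a[120:270,140:380],None,fx=3.3,fy=3.3,interpolation=cv2.INTER_CUBIC))
cv2.imwrite('pics/s1.png',cv2.resize(b[120:370,170:380],None,fx=2.4,fy=2.4,interpolation=cv2.INTER_CUBIC))
```

```text
(no output)
```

View pics/t1.png

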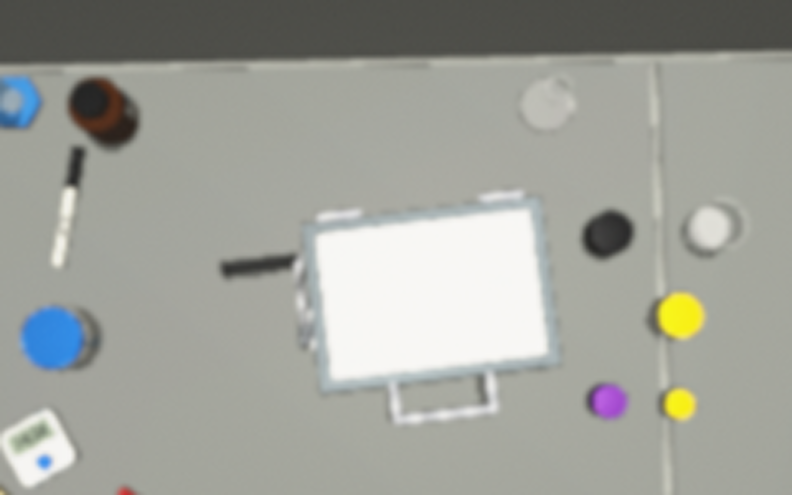

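View pics/s1.png

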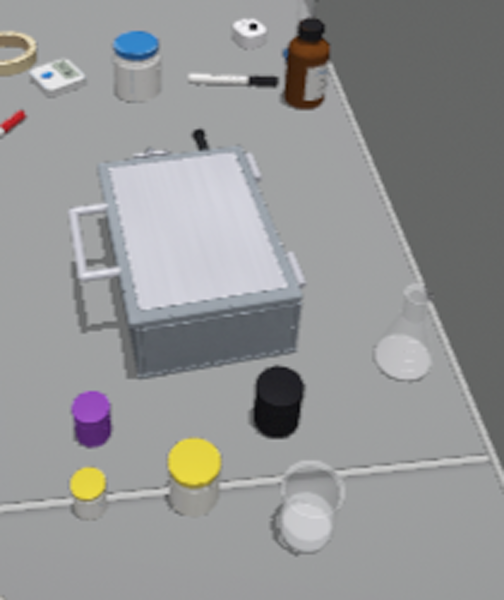

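View pics/top0.png

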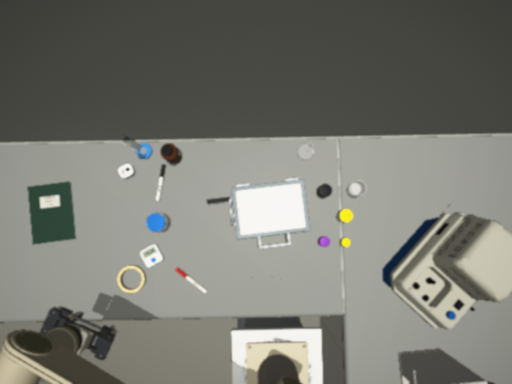

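The image shows four pot look-alikes: black (top 324,190), purple (324,241), a small yellow-capped jar (345,242) and a large yellow-capped jar (346,215; side 249,320). The large yellow-capped one is the target. Next I'll fit the chest pose and the pot position, and check with a close crop.

```bash
cat > m.py <<'E'
from h import *
from scipy.optimize import least_squares
a=shot('top');b=shot('side')
def T(x,y,s=3.3,o=(140,120)): return ((x+.5)/s-.5+o[0],(y+.5)/s-.5+o[1])
def S(x,y): return T(x,y,2.4,(170,120))
# model pts (chest frame)
obs=[(a,T(303,226),(.085,.125,.09)),(a,T(540,200),(.085,-.125,.09)),(a,T(560,360),(-.091,-.125,.09)),(a,T(322,392),(-.091,.125,.09)),
(a,T(397,418),(-.127,.045,.085)),(a,T(494,408),(-.127,-.045,.085)),
(b,S(99,163),(-.091,.125,.09)),(b,S(244,148),(.085,.125,.09)),(b,S(301,292),(.085,-.125,.09)),(b,S(131,316),(-.091,-.125,.09)),
(b,S(74,211),(-.127,.045,.085)),(b,S(85,276),(-.127,-.045,.085))]
def W(p,m): 
    c,s=np.cos(p[2]),np.sin(p[2]); return np.array([p[0]+c*m[0]-s*m[1],p[1]+s*m[0]+c*m[1],m[2]])
def res(p): return np.concatenate([np.array(proj(c,W(p,m)))-u for c,u,m in obs])
r=least_squares(res,[.58,.02,.0],loss='soft_l1')
print('chest',r.x,np.round(r.fun,1))
p=r.x
print('handle',W(p,(-.127,0,.085)),'hinge',W(p,(.085,0,.085)))
ta=max([q for q in robot.trace('top','sample_pot') if abs(q['uv'][0]-344)<4 and abs(q['uv'][1]-215)<4],key=lambda q:q['p'])
tb=max([q for q in robot.trace('side','sample_pot') if abs(q['uv'][0]-249)<4 and abs(q['uv'][1]-320)<4],key=lambda q:q['p'])
print('pot',tri(a,ta['uv'],b,tb['uv']))
# cap top by yellow
for n,c,box in(('top',a,(335,205,357,225)),('side',b,(235,300,265,320+5))):
    hsv=cv2.cvtColor(np.ascontiguousarray(c['pixels']),cv2.COLOR_RGB2HSV)
    m=cv2.inRange(hsv,(20,120,80),(35,255,255))
    k=np.zeros_like(m);k[box[1]:box[3],box[0]:box[2]]=m[box[1]:box[3],box[0]:box[2]]
    ys,xs=np.nonzero(k);print(n,xs.min(),xs.max(),ys.min(),ys.max(),xs.mean(),ys.mean(),at_z(c,(xs.mean(),ys.mean()),.056 if n=='top' else .05))
im=b['pixels'][290:350,220:320,::-1];cv2.imwrite('pics/pc.png',cv2.resize(im,None,fx=6,fy=6,interpolation=cv2.INTER_CUBIC))
E
python3 m.py
```

```text
chest [0.57996696 0.01450665 0.09777757] [-0.8 -1.5  0.1 -2.1  0.6  0.8 -0.7 -0.2  1.3 -0.3 -1.7 -0.4 -0.8 -0.7
 -0.7 -2.2  1.5  1.1 -0.7  2.8 -0.1  1.2 -0.8 -1.5]
handle [0.45357357 0.00210867 0.085     ] hinge [0.66456096 0.0228045  0.085     ]
pot (array([ 0.54582593, -0.2532304 ,  0.02727022]), np.float64(0.0029342759073880485))
top 339 352 209 221 345.52941176470586 215.11111111111111 [ 0.54806495 -0.24936399  0.056     ]
side 240 261 303 322 250.46778711484595 312.38655462184875 [ 0.54948777 -0.250109    0.05      ]
```

View pics/pc.png

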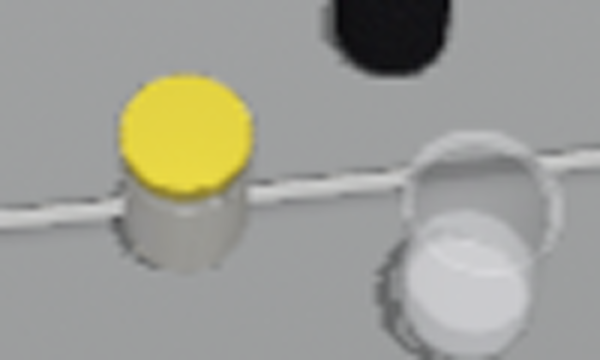

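The crop confirms the large yellow-capped jar (side 250,312). I'll move above the handle with the jaws across the bar.

jog_arm(
  commands=[
    [[0.345,-0.907,-0.03],[0,0,-0.167],-1],
    [[0.345,-0.907,-0.03],[0,0,-0.167],-1],
    [[0.345,-0.907,-0.03],[0,0,-0.167],-1],
    [[0.345,-0.907,-0.03],[0,0,-0.167],-1],
    [[0.345,-0.907,-0.03],[0,0,-0.167],-1],
    [[0.345,-0.907,-0.03],[0,0,-0.167],-1],
    [[0.345,-0.907,-0.03],[0,0,-0.167],0.44],
    [[0.345,-0.907,-0.03],[0,0,-0.167],0.44],
    [[0.345,-0.907,-0.03],[0,0,-0.167],0.44],
    [[0.345,-0.907,-0.03],[0,0,-0.167],0.44],
  ],
  newtons=15,
)

```text
t: 2.35
tool_pos: [0.4543, -0.0006, 0.2007]
orientation: [2.114, 2.323, -0.0]
force: [-0.1, 0.9, 0.2]
opening: 0.058
```

jog_arm(
  commands=[
    [[0,0,0],[0,0,0],0.44],
  ],
)

```text
t: 2.48
tool_pos: [0.4545, -0.0018, 0.2006]
orientation: [2.118, 2.32, -0.001]
force: [-0.6, 0.1, 0.1]
opening: 0.0474
```

```bash
cat >> h.py <<'E'
def wproj(c,s,p):
    Rt=R.from_rotvec(s['orientation']).as_matrix(); q=Rt.T@(np.array(p)-s['tool_pos'])
    M=np.linalg.inv(np.array(c['tool_from_camera']));k=M[:3,:3]@q+M[:3,3]
    th=np.arctan2(np.hypot(k[0],k[1]),k[2]);ph=np.arctan2(k[1],k[0])
    fw=f(c);return [c['cx']+fw*th*np.cos(ph),c['cy']+fw*th*np.sin(ph)]
def wray(c,s,uv):
    fw=f(c);x,y=uv[0]-c['cx'],uv[1]-c['cy'];th=np.hypot(x,y)/fw;ph=np.arctan2(y,x)
    d=np.array([np.sin(th)*np.cos(ph),np.sin(th)*np.sin(ph),np.cos(th)])
    Rt=R.from_rotvec(s['orientation']).as_matrix();M=np.array(c['tool_from_camera'])
    return s['tool_pos']+Rt@M[:3,3],Rt@M[:3,:3]@d
def wat_z(c,s,uv,z):
    o,d=wray(c,s,uv);return o+d*(z-o[2])/d[2]
E
python3 - <<'E'
from h import *
s=st();w=shot('wrist')
im=np.ascontiguousarray(w['pixels'][:,:,::-1])
im=cv2.resize(im,None,fx=1.5,fy=1.5);
p=(.58,.0145,.0978)
def W(m): c,sn=np.cos(p[2]),np.sin(p[2]);return (p[0]+c*m[0]-sn*m[1],p[1]+sn*m[0]+c*m[1],m[2])
for m in [(-.127,.045,.085),(-.127,-.045,.085),(-.091,-.125,.09),(-.091,.125,.09),(.085,.125,.09),(.085,-.125,.09)]:
    u=wproj(w,s,W(m));print(m,np.round(u,1));cv2.drawMarker(im,(int(u[0]*1.5),int(u[1]*1.5)),(0,0,255),0,10)
cv2.imwrite('pics/w1.png',im)
E
```

```text
t 2.475 p [ 0.4545 -0.0018  0.2006] o [ 2.1178e+00  2.3196e+00 -7.0000e-04] F [-0.58  0.14  0.06] op 0.0474 q [-1.160e-01 -2.660e-01  1.899e+00 -1.000e-03  1.508e+00 -2.070e-01]
(-0.127, 0.045, 0.085) [249.9 144.7]
(-0.127, -0.045, 0.085) [250.7 233.5]
(-0.091, -0.125, 0.09) [283.5 300.1]
(-0.091, 0.125, 0.09) [288.5  60.3]
(0.085, 0.125, 0.09) [448.5  78.4]
(0.085, -0.125, 0.09) [421.2 288.6]
```

View pics/w1.png

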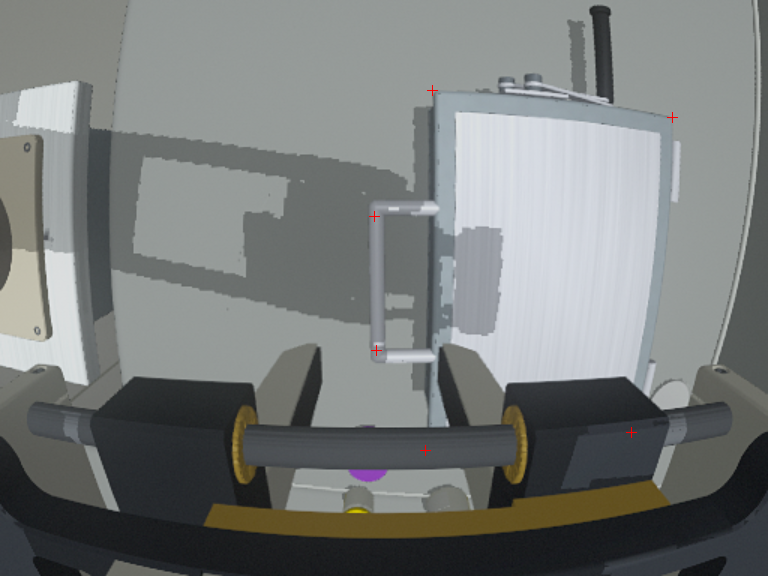

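The wrist view shows the bar from (375,208) to (377,355) in the enlarged picture, which agrees with the fit. Descending to grasp it.

jog_arm(
  commands=[
    [[-0.001,0.005,-0.04],[0,0,0.001],0.46],
    [[-0.001,0.005,-0.08],[0,0,0.001],0.46],
    [[-0.001,0.005,-0.1],[0,0,0.001],0.46],
    [[-0.001,0.005,-0.11],[0,0,0.001],0.46],
    [[-0.001,0.005,-0.14],[0,0,0.001],0.46],
    [[-0.001,0.005,-0.17],[0,0,0.001],0.46],
    [[-0.001,0.005,-0.2],[0,0,0.001],0.46],
    [[-0.001,0.005,-0.224],[0,0,0.001],0.46],
    [[-0.001,0.005,-0.224],[0,0,0.001],0.46],
    [[-0.001,0.005,-0.224],[0,0,0.001],0.46],
  ],
)

```text
t: 3.78
tool_pos: [0.454, 0.0018, 0.0666]
orientation: [2.109, 2.327, -0.0]
force: [-0.0, -0.4, -0.0]
opening: 0.0251
```

Run:
```python
from h import *
s=st();w=shot('wrist')
cv2.imwrite('pics/w2.png',cv2.resize(np.ascontiguousarray(w['pixels'][:,:,::-1]),None,fx=1.5,fy=1.5))
```

```text
t 3.775 p [0.454  0.0018 0.0666] o [ 2.1092e+00  2.3271e+00 -2.0000e-04] F [-0.   -0.39 -0.  ] op 0.0251 q [-1.080e-01 -1.410e-01  2.045e+00 -1.000e-03  1.236e+00 -2.060e-01]
```

View pics/w2.png

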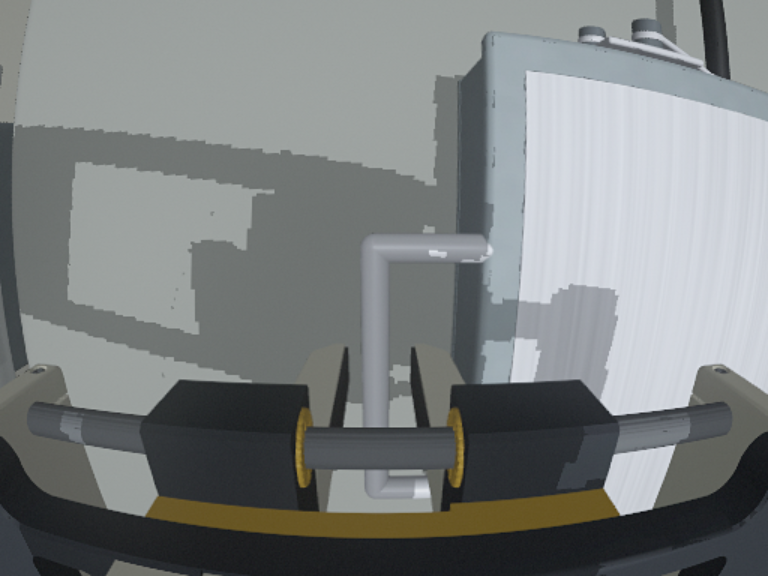

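The bar sits centred between the fingers, at column 376 against the gap centre at 381. Closing.

jog_arm(
  commands=[
    [[-0.001,0,0],[0,0,0],1],
    [[-0.001,0,0],[0,0,0],1],
    [[-0.001,0,0],[0,0,0],1],
    [[-0.001,0,0],[0,0,0],1],
  ],
  newtons=15,
)

```text
t: 4.32
tool_pos: [0.4526, 0.0016, 0.0674]
orientation: [2.11, 2.328, -0.003]
force: [-8.4, -1.4, 8.2]
opening: 0.0092
```

Run:
```python
from h import *
s=st()
# arc plan: relative to now (theta 0)
ux=np.array([np.cos(.0978),np.sin(.0978)])
for th in [.1,.2,.3,.4,.5,.6,.7,.8,.9,1.0,1.1,1.15,1.2,1.25,1.3,1.35,1.4,1.45,1.5,1.55]:
    d=.212*(1-np.cos(th));print(th,np.round(np.array([*(ux*d),.212*np.sin(th)])/.6,3))
```

```text
t 4.325 p [0.4526 0.0016 0.0674] o [ 2.1096  2.3279 -0.0025] F [-8.38 -1.42  8.2 ] op 0.0092 q [-1.090e-01 -1.440e-01  2.047e+00 -1.000e-03  1.240e+00 -2.070e-01]
0.1 [0.002 0.    0.035]
0.2 [0.007 0.001 0.07 ]
0.3 [0.016 0.002 0.104]
0.4 [0.028 0.003 0.138]
0.5 [0.043 0.004 0.169]
0.6 [0.061 0.006 0.2  ]
0.7 [0.083 0.008 0.228]
0.8 [0.107 0.01  0.253]
0.9 [0.133 0.013 0.277]
1.0 [0.162 0.016 0.297]
1.1 [0.192 0.019 0.315]
1.15 [0.208 0.02  0.323]
1.2 [0.224 0.022 0.329]
1.25 [0.241 0.024 0.335]
1.3 [0.258 0.025 0.34 ]
1.35 [0.275 0.027 0.345]
1.4 [0.292 0.029 0.348]
1.45 [0.309 0.03  0.351]
1.5 [0.327 0.032 0.352]
1.55 [0.344 0.034 0.353]
```

jog_arm(
  commands=[
    [[0.001,0,0.017],[0,0,0],1],
    [[0.002,0,0.035],[0,0,0],1],
    [[0.004,0,0.052],[0,0,0],1],
    [[0.007,0.001,0.07],[0,0,0],1],
    [[0.016,0.002,0.104],[0,0,0],1],
    [[0.028,0.003,0.138],[0,0,0],1],
    [[0.043,0.004,0.169],[0,0,0],1],
    [[0.061,0.006,0.2],[0,0,0],1],
    [[0.061,0.006,0.2],[0,0,0],1],
    [[0.061,0.006,0.2],[0,0,0],1],
  ],
)

```text
t: 5.58
tool_pos: [0.4886, 0.0051, 0.1887]
orientation: [-2.109, -2.327, 0.004]
force: [-9.4, -0.5, 4.7]
opening: 0.0092
```

```bash
cat > arc.py <<'E'
from h import *
import sys
H=np.array([.4526+.212*np.cos(.0978),.0016+.212*np.sin(.0978),.0674]) # hinge in TCP coords
ux=np.array([np.cos(.0978),np.sin(.0978)])
def P(th,r=.212): return np.array([*(H[:2]-ux*r*np.cos(th)),H[2]+r*np.sin(th)])
s=st();v=s['tool_pos']-H;x=-(v[:2]@ux);th=np.arctan2(v[2],x);r=np.hypot(v[2],x)
print('theta',th,'r',r,'lat',v[:2]@np.array([-ux[1],ux[0]]))
F=s['force'];fx=F[:2]@ux
print('F tang(opposing)',-(fx*np.sin(th)+F[2]*np.cos(th)),'F radial out',-fx*np.cos(th)+F[2]*np.sin(th))
for t in map(float,sys.argv[1:]): print(t,np.round((P(t,.212)-s['tool_pos'])/.6,4))
E
python3 arc.py .7 .8 .9 1.0 1.1 1.15
```

```text
t 5.575 p [0.4886 0.0051 0.1887] o [-2.109  -2.3274  0.0044] F [-9.38 -0.54  4.72] op 0.0092 q [-0.093 -0.157  1.827 -0.002  1.473 -0.191]
theta 0.6040889792464152 r 0.2136217695100399 lat -8.747866424436433e-06
F tang(opposing) 1.4456536608826274 F radial out 10.403269591998729
0.7 [0.0227 0.0022 0.0254]
0.8 [0.0466 0.0046 0.0512]
0.9 [0.073  0.0072 0.0745]
1.0 [0.1016 0.01   0.0951]
1.1 [0.1321 0.013  0.1127]
1.15 [0.148  0.0145 0.1203]
```

```bash
sed -i 's/P(t,.212)/P(t,.2146)/' arc.py; python3 arc.py .7 .8 .9 1.0 1.1
```

```text
t 5.575 p [0.4886 0.0051 0.1887] o [-2.109  -2.3274  0.0044] F [-9.38 -0.54  4.72] op 0.0092 q [-0.093 -0.157  1.827 -0.002  1.473 -0.191]
theta 0.6040889792464152 r 0.2136217695100399 lat -8.747866424436433e-06
F tang(opposing) 1.4456536608826274 F radial out 10.403269591998729
0.7 [0.0194 0.0019 0.0282]
0.8 [0.0436 0.0043 0.0543]
0.9 [0.0704 0.0069 0.0779]
1.0 [0.0993 0.0098 0.0987]
1.1 [0.1302 0.0128 0.1165]
```

jog_arm(
  commands=[
    [[0.008,0.001,0.014],[0,0,0],1],
    [[0.0194,0.0019,0.0282],[0,0,0],1],
    [[0.031,0.003,0.042],[0,0,0],1],
    [[0.0436,0.0043,0.0543],[0,0,0],1],
    [[0.0704,0.0069,0.0779],[0,0,0],1],
    [[0.0993,0.0098,0.0987],[0,0,0],1],
    [[0.1302,0.0128,0.1165],[0,0,0],1],
    [[0.1302,0.0128,0.1165],[0,0,0],1],
    [[0.1302,0.0128,0.1165],[0,0,0],1],
  ],
)

```text
t: 6.7
tool_pos: [0.5674, 0.0128, 0.2612]
orientation: [2.109, 2.327, -0.002]
force: [-4.0, -0.5, 8.2]
opening: 0.0093
```

```bash
python3 arc.py 1.12 1.15 1.18 1.2
python3 - <<'E'
from h import *
w=shot('wrist');cv2.imwrite('pics/w3.png',cv2.resize(np.ascontiguousarray(w['pixels'][:,:,::-1]),None,fx=1.5,fy=1.5))
w=shot('top');cv2.imwrite('pics/t3.png',cv2.resize(np.ascontiguousarray(w['pixels'][150:250,190:330,::-1]),None,fx=5,fy=5,interpolation=2))
w=shot('side');cv2.imwrite('pics/s3.png',w['pixels'][:,:,::-1])
E
```

```text
t 6.7 p [0.5674 0.0128 0.2612] o [ 2.1086e+00  2.3272e+00 -2.1000e-03] F [-3.98 -0.46  8.23] op 0.0093 q [-0.067  0.029  1.518 -0.002  1.595 -0.165]
theta 1.108091870561314 r 0.21655273514592221 lat -5.229219414910014e-05
F tang(opposing) -0.08645612302274674 F radial out 9.157154949339956
1.12 [ 0.0052  0.0006 -0.001 ]
1.15 [0.0149 0.0016 0.0035]
1.18 [0.0247 0.0025 0.0077]
1.2 [0.0313 0.0032 0.0104]
```

View pics/w3.png

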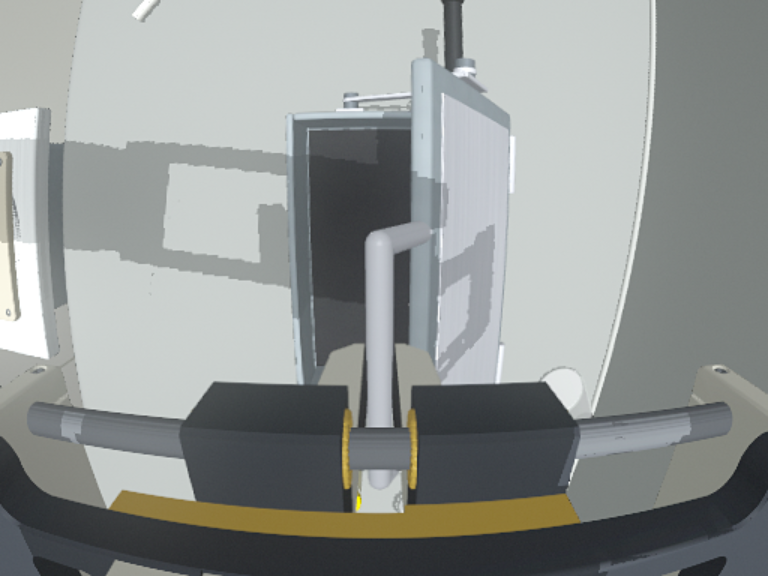

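View pics/t3.png

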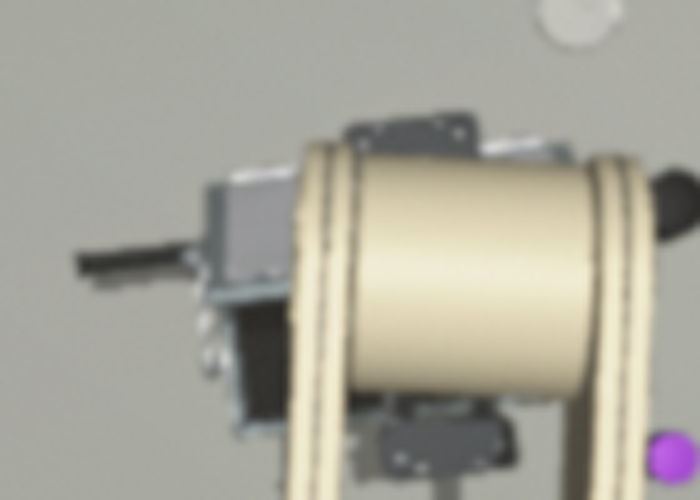

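View pics/s3.png

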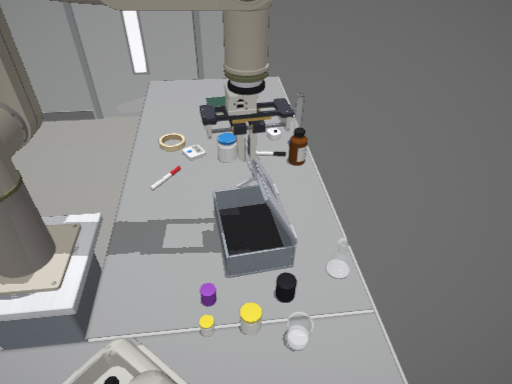

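The wrist view shows the chest open, with the stay's lower pivot at (350,100) and the knob at (455,40). The hand is tracking the arc. I'll go on to about 1.22 rad, then take small feeling steps.

```bash
sed -i 's/P(t,.2146)/P(t,.2180)/' arc.py; python3 arc.py 1.14 1.17 1.2 1.225
```

```text
t 6.85 p [0.5672 0.0128 0.2611] o [ 2.1086e+00  2.3272e+00 -2.2000e-03] F [-3.19  0.06  6.93] op 0.0093 q [-0.067  0.028  1.519 -0.002  1.594 -0.165]
theta 1.1069122830406037 r 0.21654603854820004 lat -4.2841553022811375e-05
F tang(opposing) -0.26529298980130944 F radial out 7.610916696053808
1.14 [0.0097 0.001  0.0074]
1.17 [0.0196 0.002  0.0118]
1.2 [0.0297 0.003  0.0159]
1.225 [0.0381 0.0038 0.0191]
```

jog_arm(
  commands=[
    [[0.0097,0.001,0.0074],[0,0,0],1],
    [[0.0196,0.002,0.0118],[0,0,0],1],
    [[0.0297,0.003,0.0159],[0,0,0],1],
    [[0.0381,0.0038,0.0191],[0,0,0],1],
    [[0.0381,0.0038,0.0191],[0,0,0],1],
  ],
)

```text
t: 7.48
tool_pos: [0.5906, 0.0152, 0.2721]
orientation: [2.109, 2.327, -0.002]
force: [5.8, -0.1, -12.8]
opening: 0.0096
```

```bash
python3 arc.py 1.235 1.26 1.3 1.4 1.5
```

```text
t 7.475 p [0.5906 0.0152 0.2721] o [ 2.1085e+00  2.3273e+00 -1.9000e-03] F [  5.78  -0.11 -12.82] op 0.0096 q [-0.06   0.089  1.436 -0.002  1.616 -0.159]
theta 1.2267914331437737 r 0.2174666084850746 lat 1.4821253902982695e-05
F tang(opposing) -1.0827786449508423 F radial out -14.008280937362798
1.235 [0.0025 0.0002 0.0018]
1.26 [0.0111 0.0011 0.0047]
1.3 [0.0249 0.0024 0.0089]
1.4 [0.0602 0.0059 0.0168]
1.5 [0.0961 0.0094 0.0212]
```

The arm is stiff, about 20 N/mm. Stepping by position is therefore risky at the stop. The lid stands by itself here, so I'll open the hand, shift it ahead, and push the bar by closing the fingers with a small set force. That limits the pull.

jog_arm(
  commands=[
    [[0.0003,0,-0.001],[0,0,0],1],
    [[0.0003,0,-0.001],[0,0,0],0.7],
    [[0.0003,0,-0.001],[0,0,0],-0.2],
    [[0.0003,0,0.004],[0,0,0],-1],
    [[0,0,0.008],[0,0,0],-1],
    [[0,0,0.008],[0,0,0],-1],
    [[0,0,0.008],[0,0,0],-1],
    [[0,0,0.008],[0,0,0],-1],
    [[0,0,0.008],[0,0,0],-1],
  ],
  newtons=6,
)

```text
t: 8.6
tool_pos: [0.5905, 0.0151, 0.2768]
orientation: [2.109, 2.327, -0.002]
force: [-1.1, -0.6, 0.1]
opening: 0.0791
```

Run:
```python
from h import *
s=st();w=shot('wrist','w4.png');w=shot('side')
cv2.imwrite('pics/s4.png',cv2.resize(np.ascontiguousarray(w['pixels'][80:290,180:330,::-1]),None,fx=2.8,fy=2.8,interpolation=2))
```

```text
t 8.6 p [0.5905 0.0151 0.2768] o [ 2.1086e+00  2.3274e+00 -2.1000e-03] F [-1.14 -0.55  0.14] op 0.0791 q [-0.06   0.089  1.428 -0.002  1.625 -0.159]
```

View pics/w4.png

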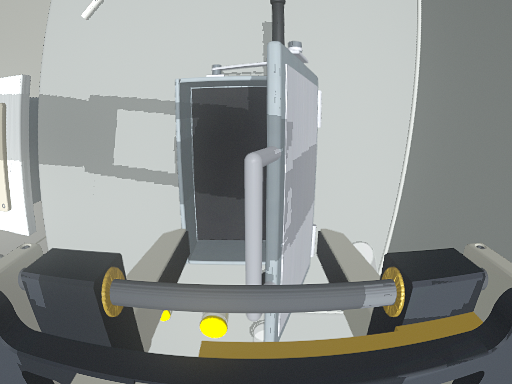

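View pics/s4.png

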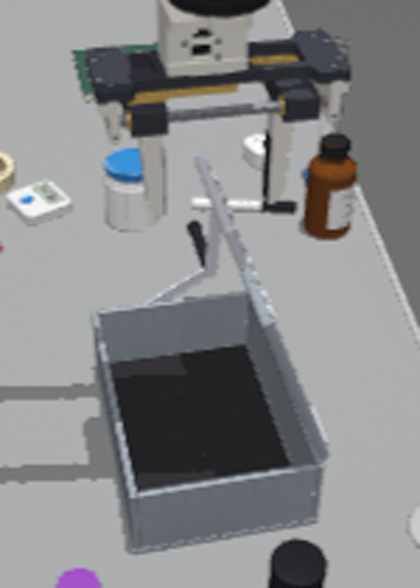

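The lid stands free. In the side view the stay is still bent (knee about 210,268). Shifting the hand ahead.

jog_arm(
  commands=[
    [[0,0,0],[0,0,0],-1],
    [[0,0,0],[0,0,0],-1],
    [[0.03,0.003,0],[0,0,0],-1],
    [[0.06,0.006,0],[0,0,0],-1],
    [[0.06,0.006,0],[0,0,0],-1],
  ],
  newtons=6,
)

```text
t: 9.32
tool_pos: [0.627, 0.0188, 0.2763]
orientation: [2.109, 2.328, -0.003]
force: [-0.3, 0.1, -0.1]
opening: 0.0929
```

jog_arm(
  commands=[
    [[0,0,0],[0,0,0],-0.6],
    [[0,0,0],[0,0,0],-0.6],
    [[0,0,0],[0,0,0],-0.6],
  ],
  newtons=5,
)

```text
t: 9.7
tool_pos: [0.6264, 0.0187, 0.2767]
orientation: [2.109, 2.328, -0.003]
force: [-3.3, -1.5, 1.8]
opening: 0.075
```

Run:
```python
from h import *
s=st();w=shot('side')
cv2.imwrite('pics/s5.png',cv2.resize(np.ascontiguousarray(w['pixels'][80:290,180:330,::-1]),None,fx=2.8,fy=2.8,interpolation=2))
```

```text
t 9.7 p [0.6264 0.0187 0.2767] o [ 2.1089  2.3279 -0.003 ] F [-3.32 -1.48  1.82] op 0.075 q [-0.051  0.188  1.32  -0.002  1.635 -0.15 ]
```

View pics/s5.png

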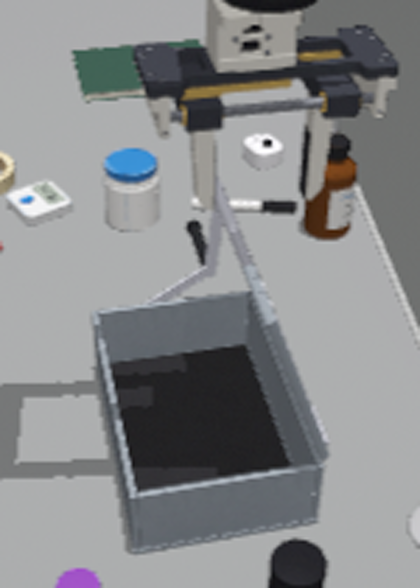

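The left finger touches the bar and pushes at about 3 N. Continuing the closing.

jog_arm(
  commands=[
    [[0,0,0],[0,0,0],-0.2],
    [[0,0,0],[0,0,0],-0.2],
    [[0,0,0],[0,0,0],-0.2],
    [[0,0,0],[0,0,0],-0.2],
  ],
  newtons=5,
)

```text
t: 10.25
tool_pos: [0.6266, 0.0187, 0.2767]
orientation: [2.109, 2.328, -0.003]
force: [-1.5, -0.2, 1.5]
opening: 0.0559
```

jog_arm(
  commands=[
    [[0,0,0],[0,0,0],0.1],
    [[0,0,0],[0,0,0],0.1],
    [[0,0,0],[0,0,0],0.1],
  ],
  newtons=5,
)

```text
t: 10.62
tool_pos: [0.6266, 0.0187, 0.2767]
orientation: [2.109, 2.328, -0.003]
force: [-1.7, -0.2, 1.2]
opening: 0.0421
```

Run:
```python
from h import *
s=st();w=shot('side')
cv2.imwrite('pics/s6.png',cv2.resize(np.ascontiguousarray(w['pixels'][80:290,180:330,::-1]),None,fx=2.8,fy=2.8,interpolation=2))
```

```text
t 10.625 p [0.6266 0.0187 0.2767] o [ 2.1088  2.3278 -0.0028] F [-1.71 -0.15  1.25] op 0.0421 q [-0.051  0.188  1.32  -0.002  1.635 -0.15 ]
```

View pics/s6.png

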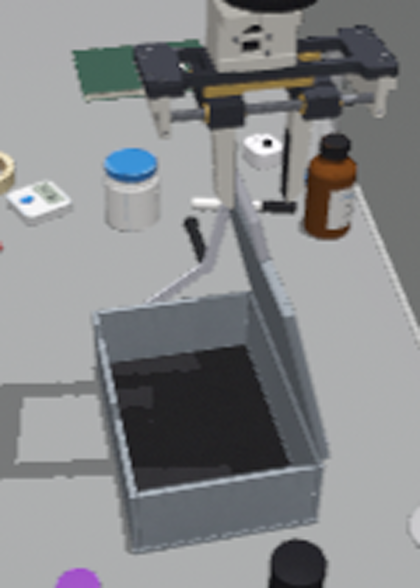

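jog_arm(
  commands=[
    [[0,0,0],[0,0,0],0.4],
    [[0,0,0],[0,0,0],0.4],
    [[0,0,0],[0,0,0],0.4],
  ],
  newtons=5,
)

```text
t: 11.05
tool_pos: [0.6266, 0.0187, 0.2767]
orientation: [2.109, 2.328, -0.003]
force: [-1.6, 0.0, 1.5]
opening: 0.028
```

jog_arm(
  commands=[
    [[0,0,0],[0,0,0],0.6],
    [[0,0,0],[0,0,0],0.6],
    [[0,0,0],[0,0,0],0.6],
  ],
  newtons=5,
)

```text
t: 11.42
tool_pos: [0.6266, 0.0187, 0.2767]
orientation: [2.109, 2.328, -0.003]
force: [-1.4, -0.9, 1.5]
opening: 0.0188
```

Run:
```python
from h import *
s=st();w=shot('side')
cv2.imwrite('pics/s7.png',cv2.resize(np.ascontiguousarray(w['pixels'][80:290,180:330,::-1]),None,fx=2.8,fy=2.8,interpolation=2))
```

```text
t 11.425 p [0.6266 0.0187 0.2767] o [ 2.1088  2.3277 -0.0026] F [-1.41 -0.9   1.48] op 0.0188 q [-0.051  0.188  1.32  -0.002  1.634 -0.15 ]
```

View pics/s7.png

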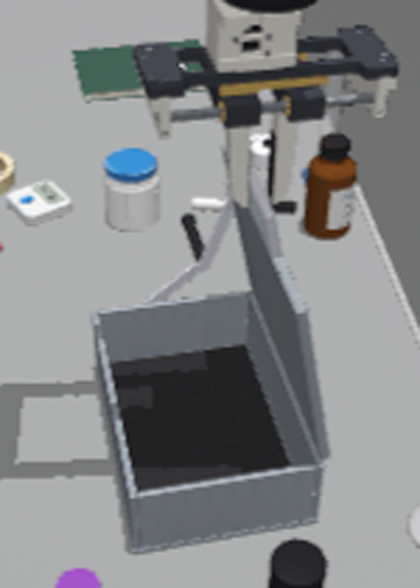

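The lid is at about 1.38 rad and the stay is still bent. Re-opening and shifting further ahead.

jog_arm(
  commands=[
    [[0,0,0],[0,0,0],-1],
    [[0,0,0],[0,0,0],-1],
    [[0,0,0],[0,0,0],-1],
    [[0,0,0],[0,0,0],-1],
    [[0,0,0],[0,0,0],-1],
    [[0,0,0],[0,0,0],-1],
    [[0,0,0],[0,0,0],-1],
    [[0.025,0.0025,0],[0,0,0],-1],
    [[0.05,0.005,0.003],[0,0,0],-1],
    [[0.05,0.005,0.003],[0,0,0],-1],
  ],
  newtons=5,
)

```text
t: 12.72
tool_pos: [0.657, 0.0218, 0.2782]
orientation: [2.109, 2.328, -0.003]
force: [-1.1, -0.3, 0.5]
opening: 0.0931
```

jog_arm(
  commands=[
    [[0,0,0],[0,0,0],-0.3],
    [[0,0,0],[0,0,0],-0.3],
    [[0,0,0],[0,0,0],-0.3],
    [[0,0,0],[0,0,0],-0.3],
    [[0,0,0],[0,0,0],-0.3],
  ],
  newtons=5,
)

```text
t: 13.35
tool_pos: [0.657, 0.0217, 0.2783]
orientation: [2.109, 2.328, -0.003]
force: [-0.8, 0.3, 1.3]
opening: 0.0608
```

jog_arm(
  commands=[
    [[0,0,0],[0,0,0],-0.1],
    [[0,0,0],[0,0,0],-0.1],
    [[0,0,0],[0,0,0],-0.1],
  ],
  newtons=5,
)

```text
t: 13.72
tool_pos: [0.657, 0.0218, 0.2782]
orientation: [2.109, 2.328, -0.003]
force: [-0.7, -0.3, -0.2]
opening: 0.0515
```

Run:
```python
from h import *
s=st();w=shot('side')
cv2.imwrite('pics/s8.png',cv2.resize(np.ascontiguousarray(w['pixels'][80:290,180:330,::-1]),None,fx=2.8,fy=2.8,interpolation=2))
```

```text
t 13.725 p [0.657  0.0218 0.2782] o [ 2.1087  2.3279 -0.0027] F [-0.67 -0.25 -0.15] op 0.0515 q [-0.044  0.272  1.22  -0.002  1.65  -0.143]
```

View pics/s8.png

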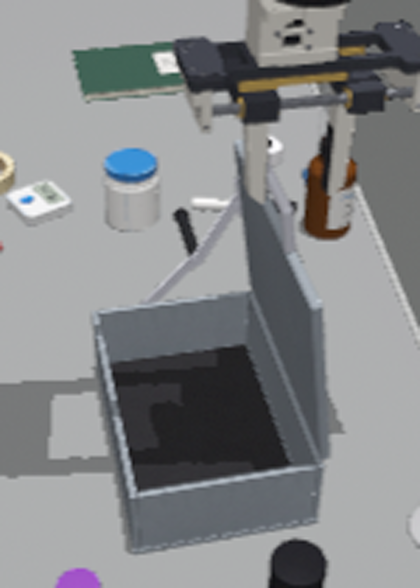

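The stay is nearly straight. Small closing steps from here.

jog_arm(
  commands=[
    [[0,0,0],[0,0,0],0],
    [[0,0,0],[0,0,0],0],
    [[0,0,0],[0,0,0],0],
  ],
  newtons=5,
)

```text
t: 14.15
tool_pos: [0.657, 0.0218, 0.2782]
orientation: [2.109, 2.328, -0.003]
force: [-0.0, 0.3, -1.0]
opening: 0.0464
```

jog_arm(
  commands=[
    [[0,0,0],[0,0,0],0.1],
    [[0,0,0],[0,0,0],0.1],
    [[0,0,0],[0,0,0],0.1],
  ],
  newtons=5,
)

```text
t: 14.52
tool_pos: [0.6563, 0.0217, 0.2783]
orientation: [-2.109, -2.328, 0.005]
force: [-6.1, -0.7, 2.5]
opening: 0.0422
```

jog_arm(
  commands=[
    [[0,0,0],[0,0,0],0.2],
    [[0,0,0],[0,0,0],0.2],
    [[0,0,0],[0,0,0],0.2],
  ],
  newtons=5,
)

```text
t: 14.9
tool_pos: [0.6548, 0.0216, 0.2783]
orientation: [-2.108, -2.326, 0.008]
force: [-10.5, -0.8, 3.9]
opening: 0.0373
```

Run:
```python
from h import *
s=st();w=shot('side')
cv2.imwrite('pics/s9.png',cv2.resize(np.ascontiguousarray(w['pixels'][80:290,180:330,::-1]),None,fx=2.8,fy=2.8,interpolation=2))
```

```text
t 14.9 p [0.6548 0.0216 0.2783] o [-2.1076 -2.3261  0.0082] F [-10.5   -0.85   3.88] op 0.0373 q [-0.044  0.271  1.221 -0.002  1.655 -0.143]
```

View pics/s9.png

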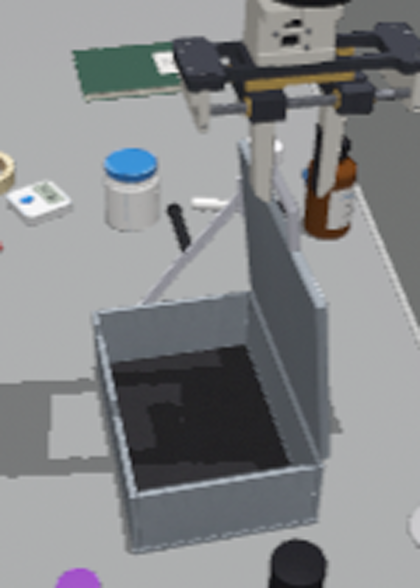

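The taut stop is reached: the force rose to 10.5 N and the stay looks straight. Easing off.

jog_arm(
  commands=[
    [[0,0,0],[0,0,0],0.1],
    [[0,0,0],[0,0,0],-0.3],
    [[0,0,0],[0,0,0],-1],
    [[0,0,0],[0,0,0],-1],
    [[0,0,0],[0,0,0],-1],
  ],
  newtons=5,
)

```text
t: 15.58
tool_pos: [0.6549, 0.0216, 0.2783]
orientation: [-2.108, -2.326, 0.008]
force: [-0.0, -0.2, 0.2]
opening: 0.0771
```

Run:
```python
from h import *
s=st();w=shot('side')
cv2.imwrite('pics/s10.png',cv2.resize(np.ascontiguousarray(w['pixels'][120:220,210:320,::-1]),None,fx=5,fy=5,interpolation=2))
w=shot('wrist');cv2.imwrite('pics/w10.png',cv2.resize(np.ascontiguousarray(w['pixels'][0:130,120:350,::-1]),None,fx=3.4,fy=3.4,interpolation=2))
```

```text
t 15.575 p [0.6549 0.0216 0.2783] o [-2.1075 -2.3262  0.0081] F [-0.04 -0.23  0.23] op 0.0771 q [-0.044  0.271  1.221 -0.002  1.655 -0.143]
```

View pics/s10.png

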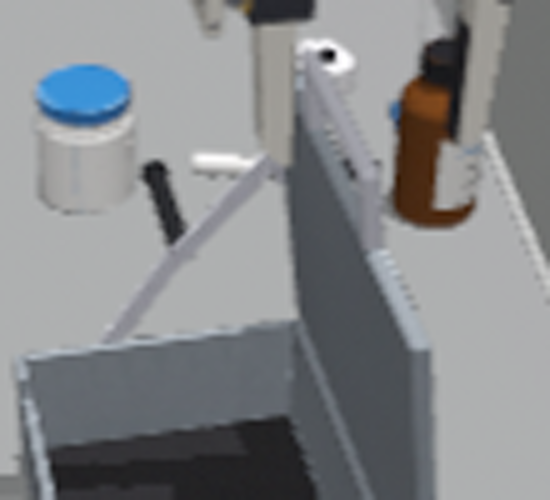

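View pics/w10.png

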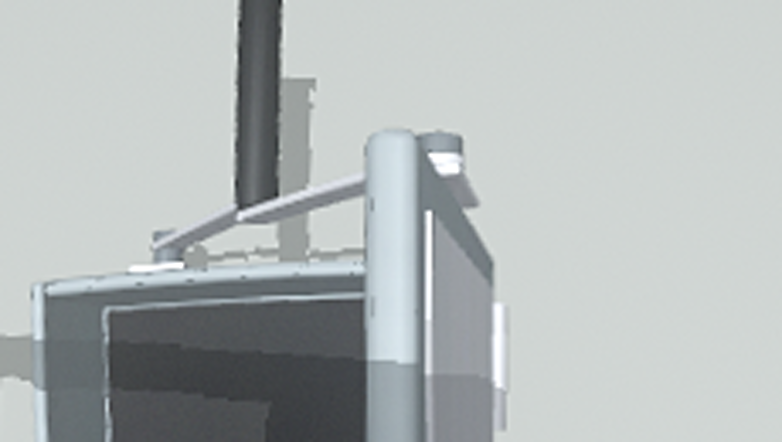

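Run:
```python
from h import *
b=shot('side');c,s=np.cos(.0978),np.sin(.0978);C=np.array([.58,.0145,0])
def pl(uv,y=.131):
    o,d=ray(b,uv);n=np.array([-s,c,0]);k=(y-(o-C)@n)/(d@n);p=o+k*d-C;return np.array([p@np.array([c,s,0]),p[2]])
pts=[pl((210+x/5,120+y/5)) for x,y in[(108,340),(180,250),(265,160)]]
print(np.round(pts,4)); a=pts[1]-pts[0];d=pts[2]-pts[1];print(np.degrees(np.arctan2(a[1],a[0])),np.degrees(np.arctan2(d[1],d[0])))
print('knob end',pl((210+180/5,120+250/5),.131),pl((210+154/5,120+170/5),.2))
g=cv2.cvtColor(np.ascontiguousarray(b['pixels']),cv2.COLOR_RGB2GRAY)
cv2.imwrite('pics/s11.png',cv2.resize(g[140:195,225:275],None,fx=11,fy=11,interpolation=2))
```

```text
[[-0.0295  0.071 ]
 [ 0.0132  0.1294]
 [ 0.0607  0.1835]]
53.86301200102411 48.704715155261155
knob end [0.01315268 0.1293755 ] [0.01150548 0.13774117]
```

View pics/s11.png

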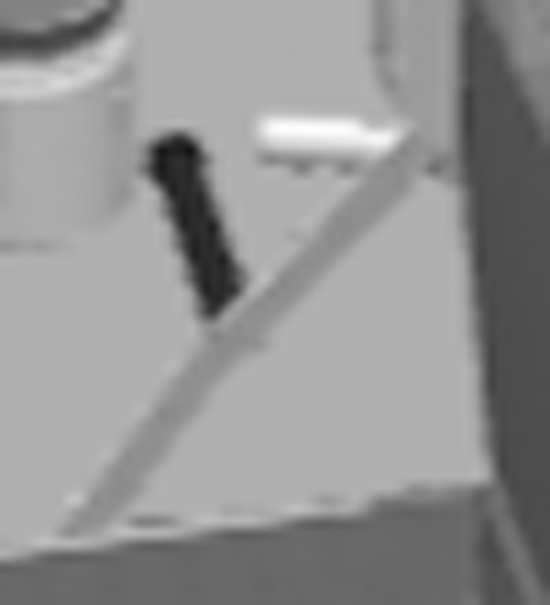

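The stay is now bowed past straight (knee at chest x=0.013, z=0.129; arms 54° and 49°), so it is locked. The force on the hand is about 0. Withdrawing up and going to the pot.

jog_arm(
  commands=[
    [[0,0,0.02],[0,0,0],-1],
    [[0,0,0.07],[0,0,0],-1],
    [[0,0,0.14],[0,0,0],-1],
    [[-0.05,-0.1,0.15],[0,0,-0.03],-1],
    [[-0.1,-0.2,0.15],[0,0,-0.06],-1],
    [[-0.15,-0.3,0.14],[0,0,-0.09],-1],
    [[-0.178,-0.4,0.1],[0,0,-0.12],-1],
    [[-0.178,-0.453,0.05],[0,0,-0.15],-1],
    [[-0.178,-0.453,0],[0,0,-0.18],-1],
    [[-0.178,-0.453,-0.1],[0,0,-0.21],-1],
  ],
)

```text
t: 16.98
tool_pos: [0.5497, -0.2523, 0.2211]
orientation: [-3.093, -0.545, -0.005]
force: [1.1, 0.7, -1.1]
opening: 0.093
```

jog_arm(
  commands=[
    [[0,0,0],[0,0,-0.03],-1],
    [[0,0,0],[0,0,-0.03],-1],
    [[0,0,0],[0,0,-0.03],-1],
  ],
)

```text
t: 17.35
tool_pos: [0.5506, -0.2527, 0.2231]
orientation: [3.13, 0.258, 0.009]
force: [0.1, -0.1, 0.0]
opening: 0.0931
```

Run:
```python
from h import *
s=st();w=shot('wrist')
im=cv2.resize(np.ascontiguousarray(w['pixels'][:,:,::-1]),None,fx=1.5,fy=1.5)
for p in [(.548,-.25,.056),(.548,-.25,0)]:
    u=wproj(w,s,p);print(u);cv2.drawMarker(im,(int(u[0]*1.5),int(u[1]*1.5)),(0,0,255),0,10)
for r in robot.trace('wrist','sample_pot'): print(r['p'],r['uv'],wat_z(w,s,r['uv'],.05))
hsv=cv2.cvtColor(np.ascontiguousarray(w['pixels']),cv2.COLOR_RGB2HSV)
m=cv2.inRange(hsv,(25,150,150),(35,255,255));n,l,stt,ce=cv2.connectedComponentsWithStats(m)
for i in range(1,n):
    if stt[i,4]>40: print(stt[i],ce[i],wat_z(w,s,ce[i],.056))
cv2.imwrite('pics/w12.png',im)
```

```text
t 17.35 p [ 0.5506 -0.2527  0.2231] o [3.13   0.258  0.0087] F [ 0.08 -0.06  0.04] op 0.0931 q [-0.516  0.139  1.471  0.002  1.527  0.89 ]
[np.float64(250.23486467478776), np.float64(186.78012732055984)]
[np.float64(250.54115805351407), np.float64(177.28312768752832)]
0.79 [203.4, 99.1] [ 0.6390511  -0.18116122  0.05      ]
0.79 [187.5, 233.6] [ 0.4748449 -0.1824455  0.05     ]
0.78 [249.8, 182.1] [ 0.55206934 -0.24877388  0.05      ]
0.67 [239.2, 248.3] [ 0.46642072 -0.24927247  0.05      ]
[ 231  164   40   39 1226] [250.46166395 183.06525285] [ 0.55236165 -0.24954819  0.056     ]
[228 240  23  21 389] [238.92802057 249.92544987] [ 0.46696563 -0.24910197  0.056     ]
```

View pics/w12.png

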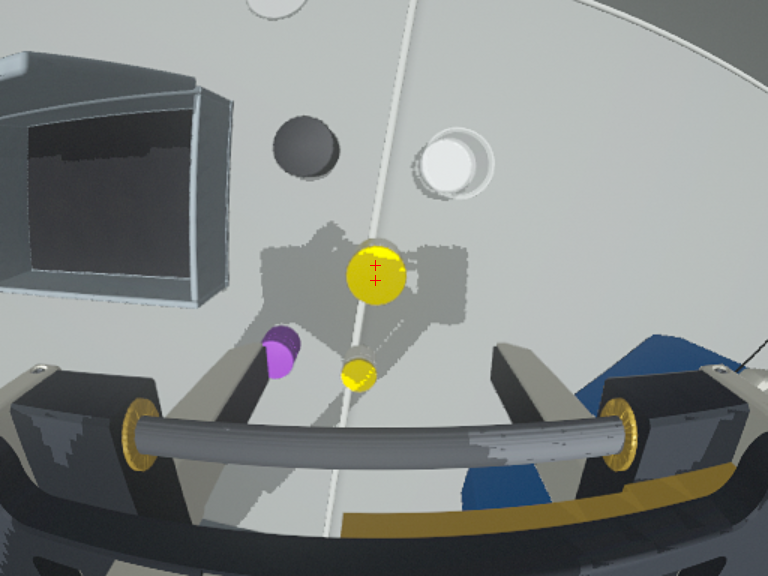

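The yellow jar sits at (250,183) in the wrist picture, i.e. at (0.552,-0.249). The hand is above it, so descending to grasp.

jog_arm(
  commands=[
    [[0.001,0.005,-0.06],[0,0,0],-1],
    [[0.001,0.005,-0.14],[0,0,0],-1],
    [[0.001,0.005,-0.22],[0,0,0],-1],
    [[0.001,0.005,-0.29],[0,0,0],-1],
    [[0.001,0.005,-0.33],[0,0,0],-1],
    [[0.001,0.005,-0.345],[0,0,0],-1],
    [[0.001,0.005,-0.345],[0,0,0],-1],
  ],
)

```text
t: 18.32
tool_pos: [0.5514, -0.2497, 0.0163]
orientation: [3.13, 0.258, 0.009]
force: [-0.7, -0.5, 0.5]
opening: 0.0924
```

jog_arm(
  commands=[
    [[0,0,0],[0,0,0],0.3],
    [[0,0,0],[0,0,0],0.3],
    [[0,0,0],[0,0,0],0.3],
    [[0,0,0],[0,0,0],0.3],
    [[0,0,0],[0,0,0],0.3],
    [[0,0,0],[0,0,0],0.3],
    [[0,0,0],[0,0,0],0.3],
  ],
  newtons=10,
)

```text
t: 19.2
tool_pos: [0.5513, -0.2497, 0.0162]
orientation: [3.13, 0.258, 0.008]
force: [-0.1, -0.0, 0.7]
opening: 0.0455
```

Gripped at 45.5 mm. Lifting, and carrying it over the chest.

jog_arm(
  commands=[
    [[0,0,0.03],[0,0,0],0.3],
    [[0,0,0.09],[0,0,0],0.3],
    [[0,0,0.16],[0,0,0],0.3],
    [[0,0,0.22],[0,0,0],0.3],
    [[0,0.05,0.23],[0,0,0],0.3],
    [[-0.001,0.13,0.23],[0,0,0],0.3],
    [[-0.003,0.22,0.23],[0,0,0],0.3],
    [[-0.005,0.31,0.23],[0,0,0],0.3],
    [[-0.005,0.37,0.23],[0,0,0],0.3],
    [[-0.005,0.385,0.23],[0,0,0],0.3],
  ],
)

```text
t: 20.45
tool_pos: [0.5485, -0.0167, 0.1556]
orientation: [3.13, 0.262, 0.011]
force: [0.3, 0.5, -1.5]
opening: 0.0452
```

jog_arm(
  commands=[
    [[0,0,0],[0,0,0],0.3],
    [[0,0,0],[0,0,0],0.3],
  ],
)

```text
t: 20.7
tool_pos: [0.5488, -0.0178, 0.1561]
orientation: [3.129, 0.261, 0.012]
force: [0.8, -0.2, -0.9]
opening: 0.0455
```

Run:
```python
from h import *
s=st();w=shot('side');cv2.imwrite('pics/s13.png',cv2.resize(np.ascontiguousarray(w['pixels'][80:330,170:370,::-1]),None,fx=2.4,fy=2.4,interpolation=2))
```

```text
t 20.7 p [ 0.5488 -0.0178  0.1561] o [3.1294 0.2606 0.0115] F [ 0.75 -0.18 -0.85] op 0.0455 q [-0.126  0.023  1.716  0.     1.395  1.279]
```

View pics/s13.png

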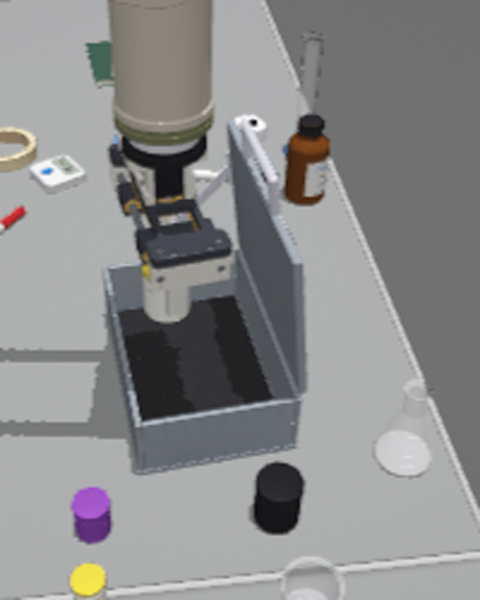

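The pot is held over the chest with the gripper clear of the lid. Lowering.

jog_arm(
  commands=[
    [[0,0,-0.04],[0,0,0],0.3],
    [[0,0,-0.09],[0,0,0],0.3],
    [[0,0,-0.14],[0,0,0],0.3],
    [[0,0,-0.18],[0,0,0],0.3],
    [[0,0,-0.205],[0,0,0],0.3],
    [[0,0,-0.215],[0,0,0],0.3],
    [[0,0,-0.22],[0,0,0],0.3],
    [[0,0,-0.22],[0,0,0],0.3],
  ],
)

```text
t: 21.75
tool_pos: [0.5492, -0.018, 0.0246]
orientation: [3.129, 0.26, 0.013]
force: [0.4, 0.4, -1.4]
opening: 0.0453
```

jog_arm(
  commands=[
    [[0,0,-0.002],[0,0,0],0.3],
    [[0,0,-0.004],[0,0,0],0.3],
  ],
)

```text
t: 22.0
tool_pos: [0.5498, -0.018, 0.0228]
orientation: [3.129, 0.26, 0.015]
force: [0.2, -0.2, -1.4]
opening: 0.0453
```

jog_arm(
  commands=[
    [[-0.001,0,-0.002],[0,0,0],0.3],
    [[-0.001,0,-0.003],[0,0,0],0.3],
  ],
)

```text
t: 22.25
tool_pos: [0.5498, -0.0181, 0.022]
orientation: [3.129, 0.26, 0.016]
force: [-3.0, 0.1, 10.0]
opening: 0.0454
```

Contact felt (10 N upward). Releasing.

jog_arm(
  commands=[
    [[0,0,0],[0,0,0],0],
    [[0,0,0],[0,0,0],-0.6],
    [[0,0,0],[0,0,0],-0.9],
    [[0,0,0],[0,0,0],-0.9],
    [[0,0,0],[0,0,0],-0.9],
    [[0,0,0.02],[0,0,0],-0.9],
    [[0,0,0.08],[0,0,0],-0.9],
    [[0,0,0.17],[0,0,0],-0.9],
    [[0,0,0.25],[0,0,0],-0.9],
    [[0,0,0.28],[0,0,0],-0.9],
  ],
)

```text
t: 23.5
tool_pos: [0.5518, -0.0183, 0.1949]
orientation: [3.127, 0.26, 0.027]
force: [-0.2, -0.3, 0.1]
opening: 0.0884
```

Run:
```python
from h import *
s=st();w=shot('side');cv2.imwrite('pics/s14.png',cv2.resize(np.ascontiguousarray(w['pixels'][80:330,170:370,::-1]),None,fx=2.4,fy=2.4,interpolation=2))
w=shot('wrist','w14.png')
```

```text
t 23.5 p [ 0.5518 -0.0183  0.1949] o [3.1273 0.26   0.0267] F [-0.16 -0.27  0.11] op 0.0884 q [-0.126 -0.004  1.672  0.     1.456  1.279]
```

View pics/s14.png

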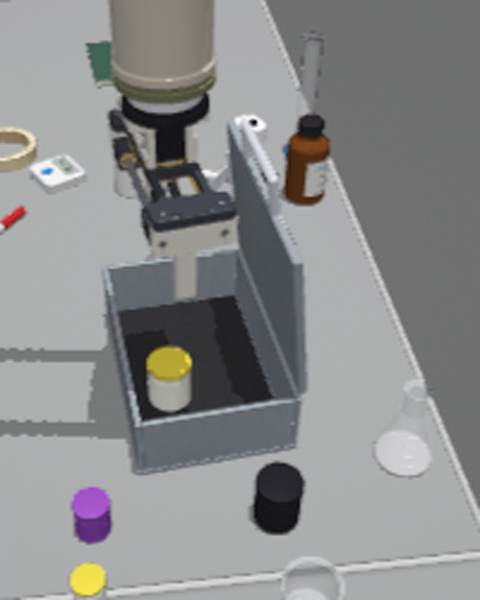

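View pics/w14.png

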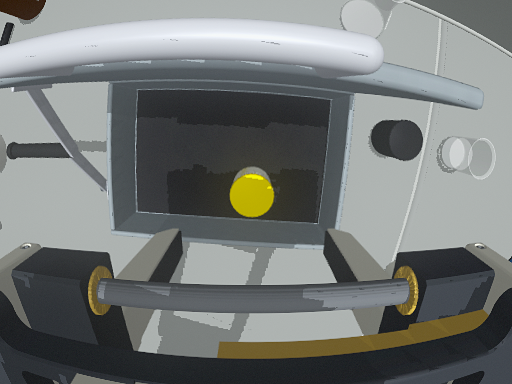

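The pot stands upright inside the chest (wrist picture 250,190; side crop 170,378), and the stay is still up. Now to the knob side with closed fingers.

jog_arm(
  commands=[
    [[-0.08,0.05,0.04],[0,0.002,0.03],0],
    [[-0.13,0.12,0.05],[0,0.002,0.06],0.6],
    [[-0.13,0.21,0.05],[0,0.002,0.09],1],
    [[-0.13,0.3,0.05],[0,0.002,0.12],1],
    [[-0.1,0.36,0.04],[0,0.002,0.15],1],
    [[-0.07,0.375,0.03],[0,0.002,0.18],1],
    [[-0.05,0.375,0.02],[0,0.002,0.21],1],
    [[-0.05,0.375,0],[0,0.002,0.24],1],
    [[-0.05,0.375,0],[0,0.002,0.25],1],
    [[-0.05,0.375,0],[0,0.002,0.25],1],
  ],
  newtons=30,
)

```text
t: 24.85
tool_pos: [0.5201, 0.2064, 0.1902]
orientation: [-2.023, -2.388, 0.003]
force: [0.5, 0.2, -0.1]
opening: 0.0008
```

Run:
```python
from h import *
s=st();w=shot('wrist');b=shot('side');t=shot('top')
print('tool z',R.from_rotvec(s['orientation']).as_matrix()[:,2],'tool y',R.from_rotvec(s['orientation']).as_matrix()[:,1])
for n,c in(('side',b),('top',t),('wrist',w)):
    for r in robot.trace(n,'knee_knob'): print(n,round(r['p'],2),r['uv'])
cv2.imwrite('pics/w15.png',cv2.resize(np.ascontiguousarray(w['pixels'][:,:,::-1]),None,fx=1.5,fy=1.5))
cv2.imwrite('pics/s15.png',cv2.resize(np.ascontiguousarray(b['pixels'][80:280,170:330,::-1]),None,fx=3,fy=3,interpolation=2))
cv2.imwrite('pics/t15.png',cv2.resize(np.ascontiguousarray(t['pixels'][150:250,180:330,::-1]),None,fx=5,fy=5,interpolation=2))
```

```text
t 24.85 p [0.5201 0.2064 0.1902] o [-2.0229 -2.3881  0.003 ] F [ 0.47  0.23 -0.13] op 0.0008 q [0.28  0.043 1.632 0.009 1.474 0.114]
tool z [-0.01028661  0.00623721 -0.99992764] tool y [ 0.98634269  0.16445332 -0.00912105]
side 0.73 [242.4, 171.9]
side 0.3 [263.4, 216.2]
top 0.62 [224.9, 209.7]
```

View pics/w15.png

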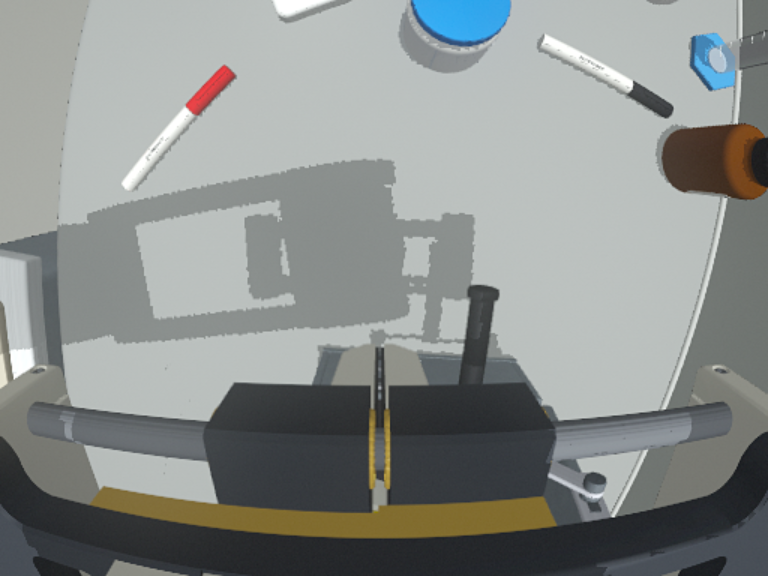

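View pics/s15.png

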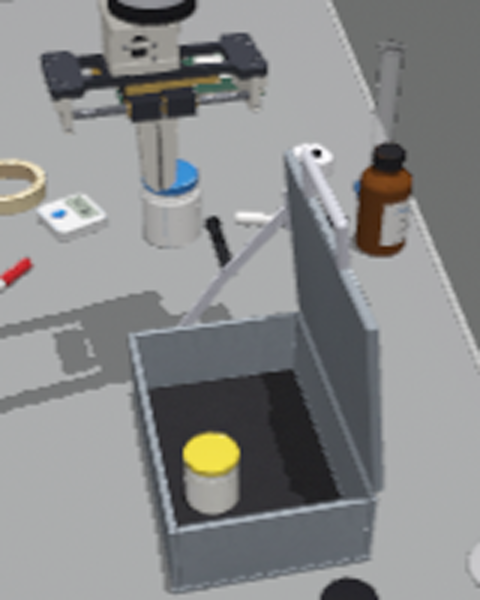

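View pics/t15.png

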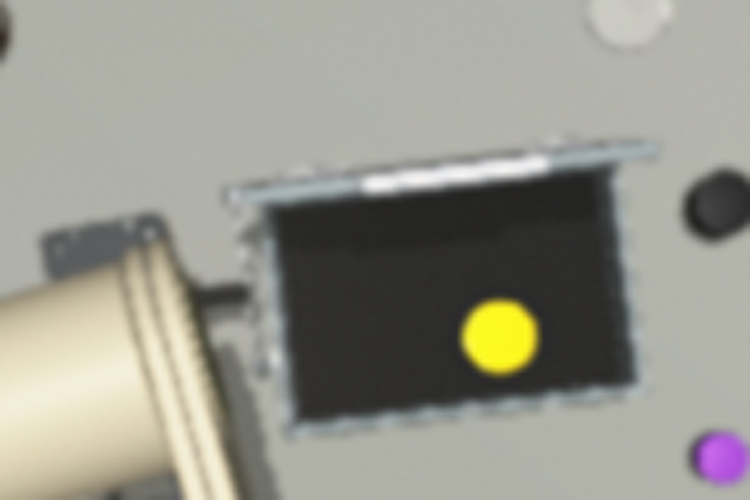

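Run:
```python
from h import *
s=st();w=shot('wrist');b=shot('side')
o1,d1=wray(w,s,(484/1.5,292/1.5));o2,d2=ray(b,(170+213/3,80+223/3))
d1/=np.linalg.norm(d1);d2/=np.linalg.norm(d2)
k=np.linalg.lstsq(np.stack([d1,-d2],1),o2-o1,rcond=None)[0];p1=o1+k[0]*d1;p2=o2+k[1]*d2;print(p1,p2)
c,sn=np.cos(.0978),np.sin(.0978)
for p in(p1,p2): q=p-[.58,.0145,0];print('chest',q[0]*c+q[1]*sn,-q[0]*sn+q[1]*c,q[2])
```

```text
t 25.15 p [0.5213 0.2067 0.1928] o [-2.0245 -2.3898 -0.0024] F [-0.39 -0.49  0.63] op 0.0005 q [0.28  0.041 1.63  0.009 1.475 0.114]
[0.57708137 0.23014054 0.12709697] [0.57374174 0.22982075 0.12622291]
chest 0.018151363141878072 0.21489506914464385 0.1270969734909127
chest 0.014796463783385836 0.21490290094550338 0.12622291333942437
```

Knob end at chest (0.016, 0.215, 0.127). Moving down beside the knob on the handle side, with yaw corrected.

jog_arm(
  commands=[
    [[0.0,-0.013,-0.03],[0,0,-0.011],1],
    [[0.008,-0.013,-0.08],[0,0,-0.011],1],
    [[0.017,-0.013,-0.13],[0,0,-0.011],1],
    [[0.017,-0.013,-0.145],[0,0,-0.011],1],
    [[0.017,-0.013,-0.145],[0,0,-0.011],1],
    [[0.017,-0.013,-0.145],[0,0,-0.011],1],
  ],
)

```text
t: 26.0
tool_pos: [0.5325, 0.1993, 0.1077]
orientation: [-2.106, -2.32, -0.006]
force: [-0.1, 0.8, 0.1]
opening: 0.0005
```

```bash
cat > v.py <<'E'
from h import *
import sys
n=sys.argv[1]
s=st();b=shot('side');w=shot('wrist')
c,sn=np.cos(.0978),np.sin(.0978);q=s['tool_pos']-np.array([.58,.0145,0]);print('chest tcp',np.round([q[0]*c+q[1]*sn,-q[0]*sn+q[1]*c,q[2]],4), 'Fx',s['force'][0]*c+s['force'][1]*sn,'tz',R.from_rotvec(s['orientation']).as_matrix()[:,2])
A=cv2.resize(np.ascontiguousarray(b['pixels'][100:240,190:310,::-1]),(514,600),interpolation=2)
B=cv2.resize(np.ascontiguousarray(w['pixels'][150:384,150:420,::-1]),(286,248),interpolation=2)
B=np.vstack([B,np.zeros((352,286,3),np.uint8)])
cv2.imwrite('pics/%s.png'%n,np.hstack([A,B]))
E
python3 v.py v1
```

```text
t 26.0 p [0.5325 0.1993 0.1077] o [-2.1065 -2.3198 -0.0065] F [-0.13  0.78  0.12] op 0.0005 q [0.262 0.126 1.7   0.009 1.317 0.163]
chest tcp [-0.0292  0.1885  0.1077] Fx -0.04975077882304979 tz [-0.00321077  0.00848697 -0.99995883]
```

View pics/v1.png

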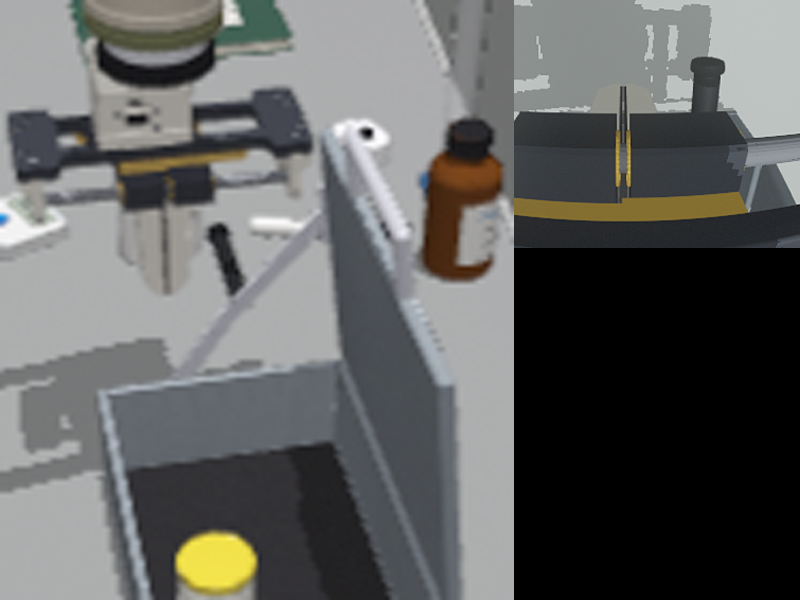

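Fingers are beside the knob with a gap of about 20 mm. Closing in.

jog_arm(
  commands=[
    [[0.01,0.001,0],[0,0,0],1],
    [[0.025,0.0025,0],[0,0,0],1],
    [[0.025,0.0025,0],[0,0,0],1],
  ],
)

```text
t: 26.48
tool_pos: [0.5484, 0.2008, 0.1079]
orientation: [-2.107, -2.32, -0.008]
force: [-0.6, -0.9, -0.2]
opening: 0.0001
```

jog_arm(
  commands=[
    [[0.003,0.0003,0],[0,0,0],1],
    [[0.003,0.0003,0],[0,0,0],1],
  ],
)

```text
t: 26.72
tool_pos: [0.5502, 0.201, 0.1077]
orientation: [-2.107, -2.32, -0.007]
force: [-0.3, -0.5, 0.3]
opening: 0.0003
```

jog_arm(
  commands=[
    [[0.003,0.0003,0],[0,0,0],1],
    [[0.003,0.0003,0],[0,0,0],1],
  ],
)

```text
t: 26.98
tool_pos: [0.552, 0.2011, 0.1077]
orientation: [-2.107, -2.32, -0.007]
force: [-0.7, -0.3, 0.7]
opening: 0.0
```

jog_arm(
  commands=[
    [[0.003,0.0003,0],[0,0,0],1],
    [[0.003,0.0003,0],[0,0,0],1],
  ],
)

```text
t: 27.22
tool_pos: [0.5535, 0.2013, 0.1073]
orientation: [-2.107, -2.319, -0.006]
force: [-1.3, 0.6, -0.6]
opening: 0.0004
```

jog_arm(
  commands=[
    [[0.0034,0.0003,-0.0025],[0,0,0],1],
    [[0.0068,0.0007,-0.005],[0,0,0],1],
    [[0.0068,0.0007,-0.005],[0,0,0],1],
  ],
)

```text
t: 27.6
tool_pos: [0.5578, 0.2017, 0.1043]
orientation: [-2.107, -2.319, -0.006]
force: [-0.4, -0.2, -0.2]
opening: -0.0
```

jog_arm(
  commands=[
    [[0.0034,0.0003,-0.0025],[0,0,0],1],
    [[0.0068,0.0007,-0.005],[0,0,0],1],
    [[0.0068,0.0007,-0.005],[0,0,0],1],
  ],
)

```text
t: 27.98
tool_pos: [0.562, 0.2021, 0.1012]
orientation: [-2.107, -2.319, -0.006]
force: [-1.0, -0.9, 0.1]
opening: 0.0007
```

```bash
python3 v.py v2
```

```text
t 27.975 p [0.562  0.2021 0.1012] o [-2.1067 -2.3193 -0.006 ] F [-0.97 -0.86  0.12] op 0.0007 q [0.254 0.207 1.622 0.009 1.314 0.155]
chest tcp [0.0004 0.1885 0.1012] Fx -1.0515289085952095 tz [-0.00358597  0.00841272 -0.99995818]
```

View pics/v2.png

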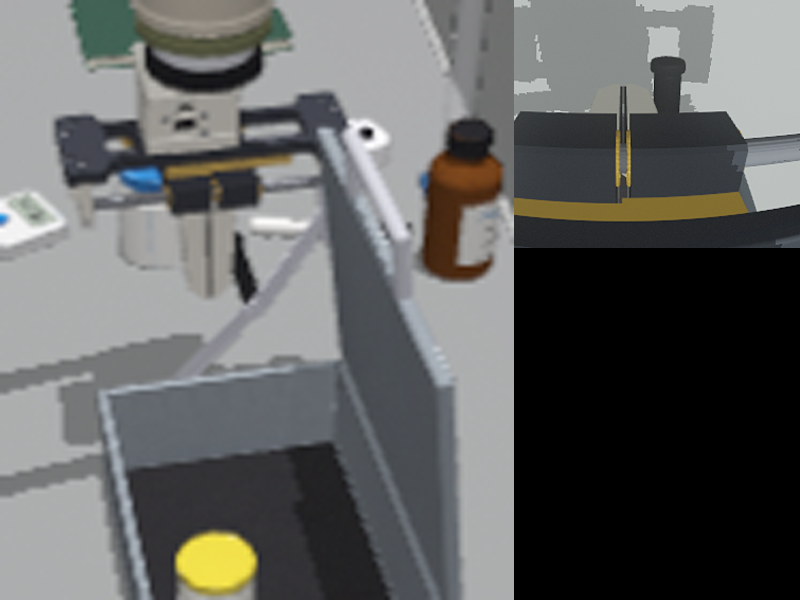

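The knob is moving (now at 245,270 in the crop). Continuing, gradually steeper.

jog_arm(
  commands=[
    [[0.0065,0.0006,-0.005],[0,0,0],1],
    [[0.0127,0.0012,-0.011],[0,0,0],1],
    [[0.0127,0.0012,-0.011],[0,0,0],1],
  ],
)

```text
t: 28.45
tool_pos: [0.5697, 0.2028, 0.0941]
orientation: [-2.107, -2.319, -0.006]
force: [-0.6, -0.2, -0.6]
opening: 0.0006
```

jog_arm(
  commands=[
    [[0.006,0.0006,-0.006],[0,0,0],1],
    [[0.0115,0.0011,-0.012],[0,0,0],1],
    [[0.0115,0.0011,-0.012],[0,0,0],1],
  ],
)

```text
t: 28.82
tool_pos: [0.5767, 0.2034, 0.0863]
orientation: [-2.107, -2.319, -0.005]
force: [-0.2, 0.2, -1.2]
opening: 0.0004
```

```bash
python3 v.py v3
```

```text
t 28.825 p [0.5767 0.2034 0.0863] o [-2.1067 -2.3189 -0.0052] F [-0.2   0.21 -1.16] op 0.0004 q [0.25  0.259 1.59  0.009 1.295 0.151]
chest tcp [0.0151 0.1883 0.0863] Fx -0.17951112540013703 tz [-0.0041653   0.00827375 -0.9999571 ]
```

View pics/v3.png

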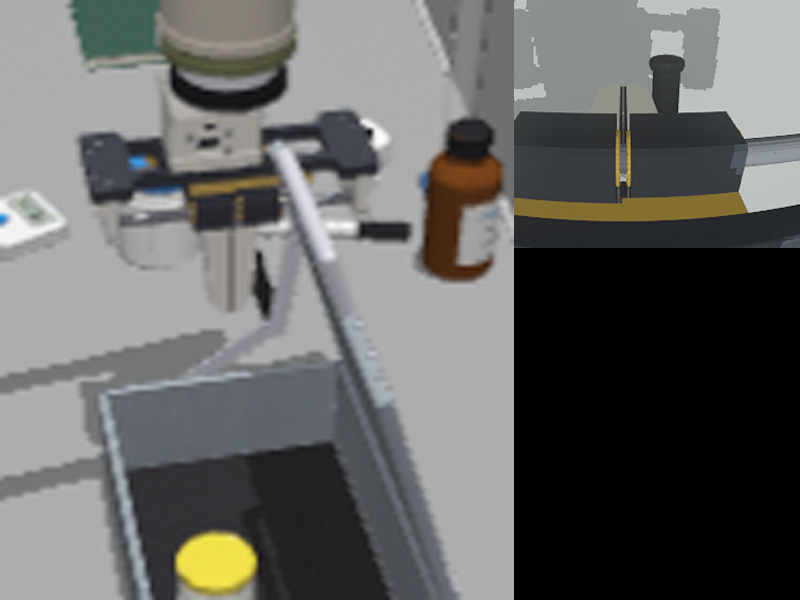

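The stay is broken well back (knee about 55° bent), and the lid has come down a bit. Estimating the lid angle before I retract.

```bash
cat > lid.py <<'E'
from h import *
from scipy.optimize import minimize_scalar
import sys
def W(m,p=(.58,.0145,.0978)):
    c,s=np.cos(p[2]),np.sin(p[2]); return np.array([p[0]+c*m[0]-s*m[1],p[1]+s*m[0]+c*m[1],m[2]])
def bar(t,y): return W((.085-.212*np.cos(t),y,.085+.212*np.sin(t)))
def fit(b,near,far):
    g=lambda t:sum(np.linalg.norm(np.array(proj(b,bar(t,y)))-u)**2 for y,u in((-.05,near),(.05,far)))
    r=minimize_scalar(g,bounds=(.3,1.57),method='bounded');return r.x,r.fun,bar(r.x,0)
if __name__=='__main__':
    b=robot.read_camera('side');x=list(map(float,sys.argv[1:]))
    k=514/120
    print(fit(b,(190+x[0]/k,100+x[1]/k),(190+x[2]/k,100+x[3]/k)))
E
python3 lid.py 330 258 278 150
```

```text
(np.float64(1.266893925005136), np.float64(3.0839133058303805), array([0.60145681, 0.01660519, 0.28728531]))
```

Lid at 1.27 rad, above the 1.1 it needs to stand. Retracting and rising.

jog_arm(
  commands=[
    [[-0.02,-0.002,0],[0,0,0],1],
    [[-0.06,-0.006,0.01],[0,0,0],1],
    [[-0.08,-0.008,0.08],[0,0,0],0.7],
    [[-0.08,-0.008,0.17],[0,0,0],0.3],
    [[-0.08,-0.008,0.27],[0,0,0],0.3],
    [[-0.08,-0.008,0.36],[0,0,0],0.3],
    [[-0.06,-0.03,0.43],[0,0,0],0.3],
    [[-0.02,-0.1,0.45],[0,0,0],0.3],
    [[0.02,-0.2,0.45],[0,0,0],0.3],
    [[0.04,-0.29,0.45],[0,0,0],0.3],
  ],
)

```text
t: 30.22
tool_pos: [0.6011, 0.028, 0.3574]
orientation: [-2.107, -2.321, -0.007]
force: [0.7, 0.9, -1.0]
opening: 0.0327
```

jog_arm(
  commands=[
    [[0,0,0],[0,0,0],0.3],
    [[0,0,0],[0,0,0],0.3],
  ],
  newtons=15,
)

```text
t: 30.48
tool_pos: [0.6008, 0.0283, 0.3578]
orientation: [-2.108, -2.32, -0.009]
force: [0.7, 0.7, -0.7]
opening: 0.0325
```

```bash
python3 v.py v4
python3 - <<'E'
from h import *
s=st();w=shot('wrist')
im=cv2.resize(np.ascontiguousarray(w['pixels'][:,:,::-1]),None,fx=1.5,fy=1.5)
from lid import bar
for y in(-.05,.05):
    u=wproj(w,s,bar(1.267,y));print(np.array(u)*1.5);cv2.drawMarker(im,(int(u[0]*1.5),int(u[1]*1.5)),(0,0,255),0,10)
cv2.imwrite('pics/w16.png',im)
E
```

```text
t 30.475 p [0.6008 0.0283 0.3578] o [-2.1077 -2.3203 -0.0088] F [ 0.69  0.7  -0.73] op 0.0325 q [-0.044  0.122  1.246  0.009  1.775 -0.138]
chest tcp [0.022  0.0117 0.3578] Fx 0.7508957795067512 tz [-0.00133199  0.00879162 -0.99996047]
t 30.575 p [0.6007 0.0294 0.3578] o [-2.1053 -2.3225 -0.0086] F [ 0.33 -0.02 -0.5 ] op 0.0327 q [-0.042  0.123  1.246  0.009  1.775 -0.138]
[375.35579925 412.83076652]
[374.92723871 247.84605815]
```

View pics/v4.png

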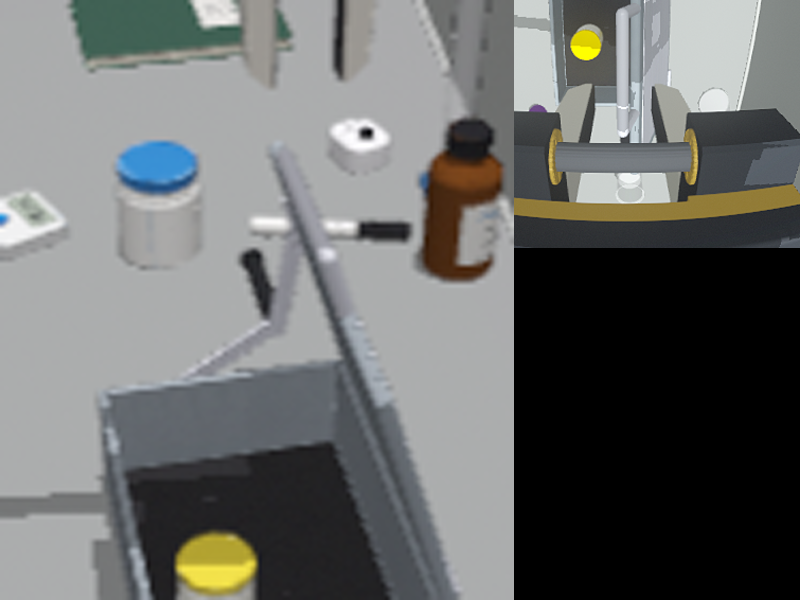

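View pics/w16.png

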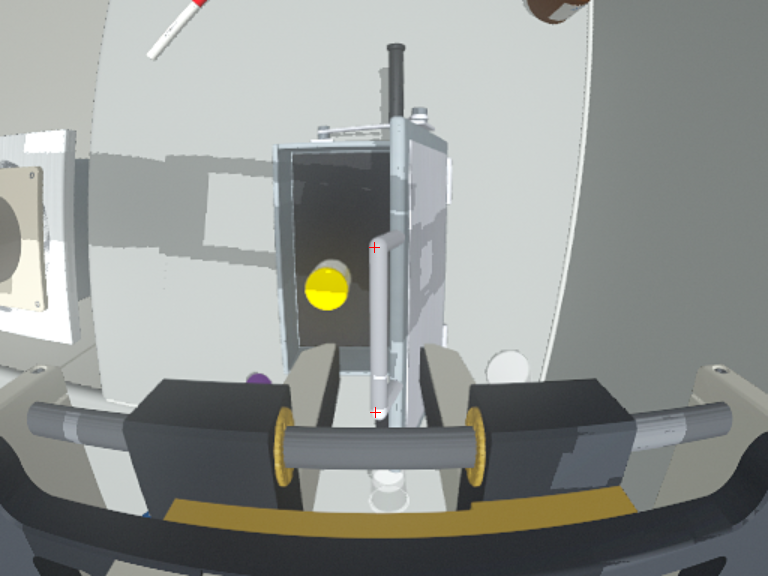

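The bar is between the fingers' columns (378 against a mid-gap of 381). Descending and gripping.

jog_arm(
  commands=[
    [[0.001,-0.02,-0.01],[0,0,0],0.35],
    [[0.001,-0.02,-0.06],[0,0,0],0.35],
    [[0.001,-0.02,-0.1],[0,0,0],0.35],
    [[0.001,-0.02,-0.13],[0,0,0],0.35],
    [[0.001,-0.02,-0.148],[0,0,0],0.35],
    [[0.001,-0.02,-0.148],[0,0,0],0.35],
  ],
)

```text
t: 31.38
tool_pos: [0.601, 0.0176, 0.2683]
orientation: [-2.104, -2.323, -0.007]
force: [-0.0, 0.8, -0.2]
opening: 0.03
```

jog_arm(
  commands=[
    [[0,0,0],[0,0,0],1],
    [[0,0,0],[0,0,0],1],
    [[0,0,0],[0,0,0],1],
    [[0,0,0],[0,0,0],1],
  ],
  newtons=15,
)

```text
t: 31.88
tool_pos: [0.6014, 0.0176, 0.2691]
orientation: [-2.105, -2.323, -0.009]
force: [-0.1, 0.7, 2.9]
opening: 0.0093
```

```bash
python3 arc.py; python3 v.py v5
```

```text
t 31.875 p [0.6014 0.0176 0.2691] o [-2.1046 -2.3234 -0.0086] F [-0.06  0.67  2.88] op 0.0093 q [-0.061  0.12   1.408  0.008  1.615 -0.16 ]
theta 1.2709187822889045 r 0.21116052736396967 lat 0.0013824333168631602
F tang(opposing) -0.8531342873569121 F radial out 2.7478608169028433
t 31.875 p [0.6014 0.0176 0.2691] o [-2.1046 -2.3234 -0.0086] F [-0.06  0.67  2.88] op 0.0093 q [-0.061  0.12   1.408  0.008  1.615 -0.16 ]
chest tcp [0.0216 0.001  0.2691] Fx 0.0033342534108692853 tz [-0.00123857  0.0085427  -0.99996274]
```

View pics/v5.png

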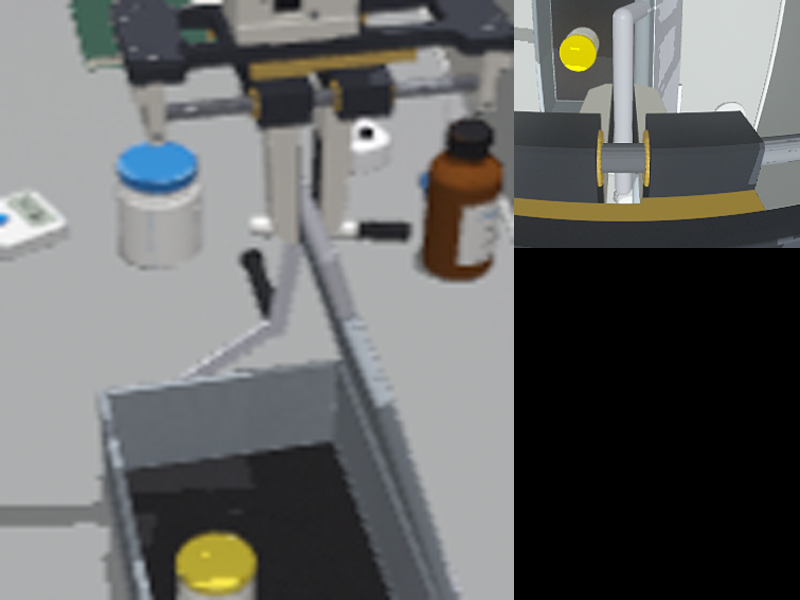

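Gripped (9.3 mm). Computing the arc back down.

```bash
cat > dn.py <<'E'
from h import *
import sys
t0=float(sys.argv[1]);s=st();p=s['tool_pos'];ux=np.array([np.cos(.0978),np.sin(.0978)])
g=lambda t:np.array([*(-ux*np.cos(t)),np.sin(t)])*.212
print('pivot',p-g(t0))
for t in map(float,sys.argv[2:]): print(t,np.round((g(t)-g(t0))/.6,4).tolist())
E
python3 dn.py 1.267 1.2 1.14 1.08 1.02 .96 .9 .84 .78 .72
```

```text
t 31.975 p [0.6014 0.0176 0.2691] o [-2.1047 -2.3234 -0.0086] F [-0.58 -0.44  5.92] op 0.0095 q [-0.061  0.12   1.408  0.008  1.615 -0.16 ]
pivot [0.66448705 0.0237688  0.06684728]
1.2 [-0.0222, -0.0022, -0.0078]
1.14 [-0.0417, -0.0041, -0.0161]
1.08 [-0.0605, -0.0059, -0.0255]
1.02 [-0.0788, -0.0077, -0.0361]
0.96 [-0.0965, -0.0095, -0.0477]
0.9 [-0.1134, -0.0111, -0.0604]
0.84 [-0.1295, -0.0127, -0.074]
0.78 [-0.1448, -0.0142, -0.0887]
0.72 [-0.1592, -0.0156, -0.1042]
```

jog_arm(
  commands=[
    [[-0.0222,-0.0022,-0.0078],[0,0,0],1],
    [[-0.0417,-0.0041,-0.0161],[0,0,0],1],
    [[-0.0605,-0.0059,-0.0255],[0,0,0],1],
    [[-0.0788,-0.0077,-0.0361],[0,0,0],1],
    [[-0.0788,-0.0077,-0.0361],[0,0,0],1],
  ],
)

```text
t: 32.6
tool_pos: [0.553, 0.0129, 0.2467]
orientation: [-2.104, -2.322, -0.006]
force: [-2.3, -0.1, -0.1]
opening: 0.0093
```

```bash
python3 v.py v6
```

```text
t 32.6 p [0.553  0.0129 0.2467] o [-2.1038 -2.322  -0.0063] F [-2.28 -0.08 -0.14] op 0.0093 q [-0.075 -0.003  1.577  0.008  1.572 -0.174]
chest tcp [-0.0271  0.0011  0.2467] Fx -2.2774124059218583 tz [-0.0034413   0.00858677 -0.99995721]
```

View pics/v6.png

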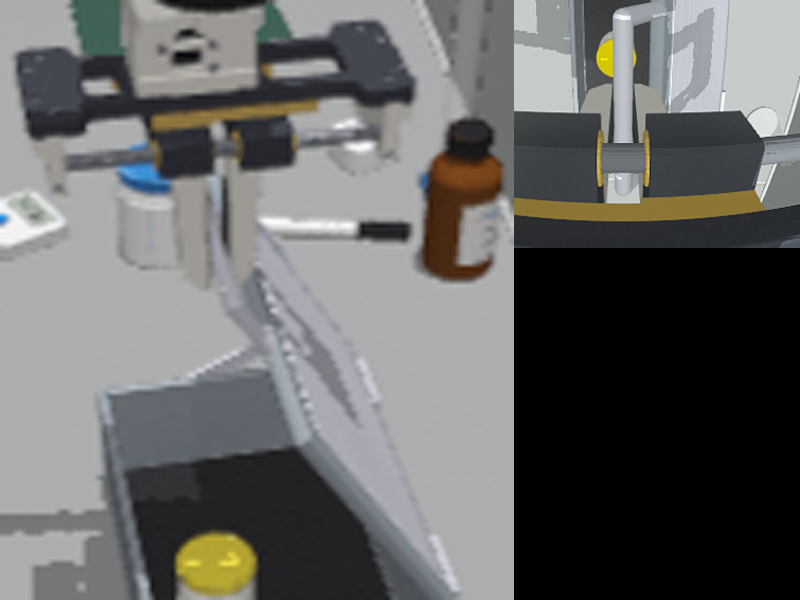

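The lid comes down freely and the stay is folding. Continuing.

```bash
python3 dn.py 1.02 .96 .9 .84 .78 .72 .66 .6 .54 .48 .42
```

```text
t 32.7 p [0.5537 0.013  0.2472] o [-2.104  -2.3225 -0.0074] F [-2.91 -0.14  0.51] op 0.0096 q [-0.075 -0.002  1.575  0.008  1.572 -0.173]
pivot [0.6641372  0.02385798 0.06650423]
0.96 [-0.0176, -0.0017, -0.0116]
0.9 [-0.0345, -0.0034, -0.0243]
0.84 [-0.0507, -0.005, -0.038]
0.78 [-0.066, -0.0065, -0.0526]
0.72 [-0.0803, -0.0079, -0.0681]
0.66 [-0.0938, -0.0092, -0.0844]
0.6 [-0.1062, -0.0104, -0.1016]
0.54 [-0.1176, -0.0115, -0.1194]
0.48 [-0.1279, -0.0125, -0.1379]
0.42 [-0.137, -0.0134, -0.157]
```

jog_arm(
  commands=[
    [[-0.0176,-0.0017,-0.0116],[0,0,0],1],
    [[-0.0345,-0.0034,-0.0243],[0,0,0],1],
    [[-0.0507,-0.005,-0.038],[0,0,0],1],
    [[-0.066,-0.0065,-0.0526],[0,0,0],1],
    [[-0.0803,-0.0079,-0.0681],[0,0,0],1],
    [[-0.0938,-0.0092,-0.0844],[0,0,0],1],
    [[-0.1062,-0.0104,-0.1016],[0,0,0],1],
    [[-0.1176,-0.0115,-0.1194],[0,0,0],1],
    [[-0.1279,-0.0125,-0.1379],[0,0,0],1],
    [[-0.1279,-0.0125,-0.1379],[0,0,0],1],
  ],
)

```text
t: 33.95
tool_pos: [0.4759, 0.0055, 0.1628]
orientation: [-2.103, -2.321, -0.005]
force: [0.6, 1.5, -3.1]
opening: 0.0097
```

```bash
python3 dn.py .48 .42 .36 .3 .24 .18 .12 .08 .04 .01 0
```

```text
t 33.95 p [0.4759 0.0055 0.1628] o [-2.1032 -2.3212 -0.0053] F [ 0.56  1.45 -3.09] op 0.0097 q [-0.103 -0.173  1.89   0.008  1.43  -0.202]
pivot [0.66303785 0.02387387 0.06491991]
0.42 [-0.0092, -0.0009, -0.0191]
0.36 [-0.0172, -0.0017, -0.0387]
0.3 [-0.024, -0.0024, -0.0587]
0.24 [-0.0297, -0.0029, -0.0792]
0.18 [-0.0341, -0.0033, -0.0999]
0.12 [-0.0372, -0.0037, -0.1209]
0.08 [-0.0386, -0.0038, -0.1349]
0.04 [-0.0395, -0.0039, -0.149]
0.01 [-0.0397, -0.0039, -0.1596]
0.0 [-0.0397, -0.0039, -0.1632]
```

jog_arm(
  commands=[
    [[-0.0092,-0.0009,-0.0191],[0,0,0],1],
    [[-0.0172,-0.0017,-0.0387],[0,0,0],1],
    [[-0.024,-0.0024,-0.0587],[0,0,0],1],
    [[-0.0297,-0.0029,-0.0792],[0,0,0],1],
    [[-0.0341,-0.0033,-0.0999],[0,0,0],1],
    [[-0.0372,-0.0037,-0.1209],[0,0,0],1],
    [[-0.0386,-0.0038,-0.1349],[0,0,0],1],
    [[-0.0395,-0.0039,-0.149],[0,0,0],1],
    [[-0.0395,-0.0039,-0.149],[0,0,0],1],
  ],
)

```text
t: 35.08
tool_pos: [0.4524, 0.0032, 0.0728]
orientation: [-2.103, -2.321, -0.006]
force: [4.2, 2.5, -3.6]
opening: 0.0093
```

jog_arm(
  commands=[
    [[0,0,-0.004],[0,0,0],1],
    [[0,0,-0.006],[0,0,0],1],
    [[0,0,-0.006],[0,0,0],1],
  ],
)

```text
t: 35.45
tool_pos: [0.4523, 0.0032, 0.069]
orientation: [-2.103, -2.321, -0.006]
force: [2.4, 1.4, -3.8]
opening: 0.0091
```

```bash
python3 v.py v7
```

```text
t 35.45 p [0.4523 0.0032 0.069 ] o [-2.1033 -2.3212 -0.0057] F [ 2.44  1.4  -3.81] op 0.0091 q [-0.113 -0.143  2.043  0.009  1.247 -0.215]
chest tcp [-0.1282  0.0012  0.069 ] Fx 2.563674023300504 tz [-0.0043452   0.00885658 -0.99995134]
```

View pics/v7.png

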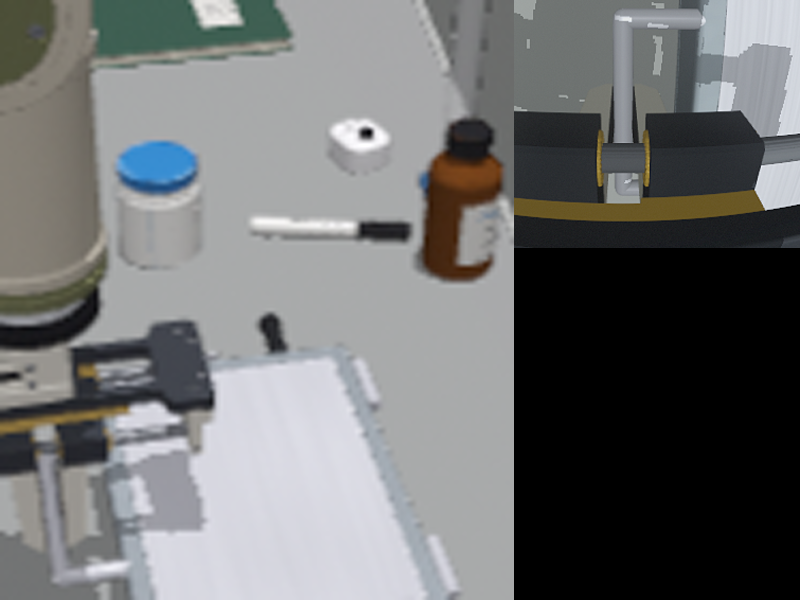

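Nearly shut; the weight still hangs on the fingers. Down in small steps until it bears.

jog_arm(
  commands=[
    [[0,0,-0.002],[0,0,0],1],
    [[0,0,-0.004],[0,0,0],1],
  ],
)

```text
t: 35.8
tool_pos: [0.4524, 0.0032, 0.0667]
orientation: [-2.103, -2.321, -0.006]
force: [0.7, 2.3, 0.0]
opening: 0.0094
```

jog_arm(
  commands=[
    [[0,0,-0.002],[0,0,0],1],
    [[0,0,-0.003],[0,0,0],1],
  ],
)

```text
t: 36.05
tool_pos: [0.4524, 0.0032, 0.0663]
orientation: [-2.103, -2.321, -0.005]
force: [-8.5, 2.9, 18.0]
opening: 0.0095
```

jog_arm(
  commands=[
    [[0,0,-0.002],[0,0,0],1],
    [[0,0,-0.003],[0,0,0],1],
  ],
)

```text
t: 36.3
tool_pos: [0.4524, 0.0032, 0.0662]
orientation: [-2.103, -2.321, -0.005]
force: [-10.5, 1.9, 22.1]
opening: 0.0095
```

The lid bears hard on the rim (+22 N), so it is shut. Releasing within the handle gap and withdrawing upward.

jog_arm(
  commands=[
    [[0,0,0.001],[0,0,0],0.7],
    [[0,0,0.001],[0,0,0],0.45],
    [[0,0,0.001],[0,0,0],0.45],
    [[0,0,0.001],[0,0,0],0.45],
    [[0,0,0.02],[0,0,0],0.45],
    [[0,0,0.06],[0,0,0],0.45],
    [[0,0,0.12],[0,0,0],0.45],
    [[0,0,0.2],[0,0,0],0.45],
    [[-0.03,0,0.26],[0,0,0],0.45],
    [[-0.08,0,0.28],[0,0,0],0.45],
  ],
)

```text
t: 37.55
tool_pos: [0.4054, 0.003, 0.238]
orientation: [-2.105, -2.324, -0.009]
force: [0.2, 0.0, 0.4]
opening: 0.0257
```

jog_arm(
  commands=[
    [[0,0,0],[0,0,0],0.45],
    [[0,0,0],[0,0,0],0.45],
  ],
)

```text
t: 37.8
tool_pos: [0.406, 0.0029, 0.2387]
orientation: [-2.106, -2.325, -0.011]
force: [0.4, 0.1, -0.4]
opening: 0.0257
```

```bash
python3 v.py v8
python3 - <<'E'
from h import *
b=shot('side');cv2.imwrite('pics/s20.png',cv2.resize(np.ascontiguousarray(b['pixels'][:,110:390,::-1]),None,fx=1.5,fy=1.5))
a=shot('top');cv2.imwrite('pics/t20.png',cv2.resize(np.ascontiguousarray(a['pixels'][120:270,140:380,::-1]),None,fx=3.3,fy=3.3,interpolation=cv2.INTER_CUBIC))
E
```

```text
t 37.8 p [0.406  0.0029 0.2387] o [-2.1063 -2.3255 -0.0108] F [ 0.36  0.13 -0.42] op 0.0257 q [-0.127 -0.429  1.956  0.008  1.613 -0.225]
chest tcp [-0.1743  0.0055  0.2387] Fx 0.3721745350964544 tz [ 0.00167679  0.00780184 -0.99996816]
```

View pics/s20.png

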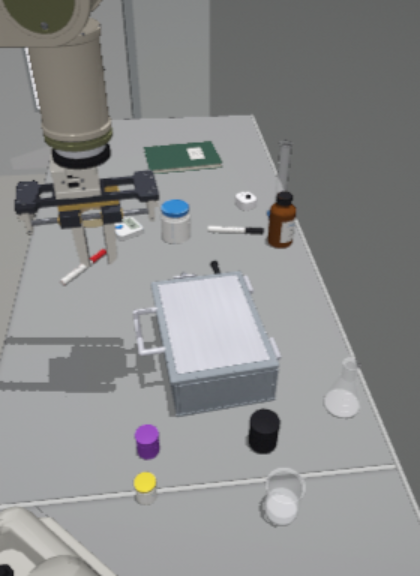

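View pics/t20.png

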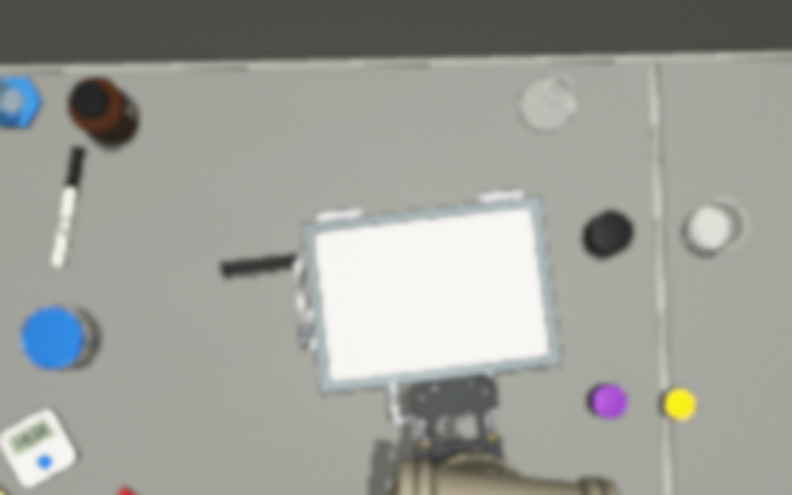

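The lid matches the first picture in outline, and the bystanders are in place. One quantitative check of the lid edges against the starting image, then hand in.

Run:
```python
from h import *
b=shot('side');a=cv2.imread('pics/side0.png');n=np.ascontiguousarray(b['pixels'][:,:,::-1])
g=lambda i:cv2.cvtColor(i,cv2.COLOR_BGR2GRAY)[182:268,222:300].astype(np.float32)
print(cv2.phaseCorrelate(g(a),g(n),cv2.createHanningWindow((78,86),cv2.CV_32F)),np.abs(g(a)-g(n)).mean())
st();robot.close_job();
```

```text
((-0.012571279184690809, 0.02104636041151764), 0.9435102205806308) 5.8461537
t 38.05 p [0.4053 0.003  0.2373] o [-2.1043 -2.3235 -0.0077] F [ 0.3   0.06 -0.67] op 0.0257 q [-0.127 -0.426  1.957  0.008  1.613 -0.225]
the job is handed in; nothing more can be done
```

The large yellow-capped pot is in the chest, the lid is shut, and I handed the job in at 38 s of the 72 s allowed; no verdict is reported.

- **Raising and locking:** I raised the lid by its bar to about 1.22 rad and felt for the stop by closing the fingers at low force. After easing off, the side view showed the stay bowed past straight, with no force on the hand.
- **Placing the pot:** I set the pot down until contact was felt, released it, and saw it standing upright before I shut the lid.
- **Unlocking and shutting:** I pushed the knob back until the stay was bent about 55°, with the lid at about 1.27 rad. I then brought the lid down by its handle until it bore on the rim at about 22 N, released it and withdrew.

**Last checks:** The lid lies within about 0.02 px of its starting image. The beaker, flask and tub look unmoved in the pictures. The hand is clear of everything, with force readings under 1 N.

**Not confirmed:**
- At the stop the push peaked at about 10.5 N although the grip was set to 5 N. That is close to the clamp's slip limit, and I could not measure the slip directly.
- The pot could not be seen once the lid was down.

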